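# Grease the bearing block in the fixture

## Task

Push the blue bearing block fully home against both yellow stops of the fixture, back and side, then take the grease gun from its stand and press its coupler squarely onto the block's tilted grease nipple until the red collar snaps down. Finish while still holding the gun pressed on there, square and with the collar fully down against its spring and the block still home against both stops; do not let go. Leave everything else on the bench where it is.

Things in the scene. Friction and masses are not known exactly. Their poses are not given: they have to be found in the camera images.
- fixture: Fixture fixed to the bench: steel plate 190 (x) x 180 (y) x 8 mm with two yellow stop bars 15 mm wide, tops 30 mm above the bench. Back stop: inner face at x = +80 mm, from y = -75 to +75. Side stop: inner face at y = +72 mm, from x = -60 to +70. Origin on the bench under the plate's centre, z up.
- block_center (a point): Centre, half-way up, of the loose blue bearing block, 90 (x) x 70 (y) x 50 mm, 0.9 kg, flat on the plate (top 58 mm above bench), at first short of both stops and up to 15 degrees askew. z up. Home: +x face on the back stop, +y face on the side stop; this point is then at x = +35, y = +37 mm in the fixture's frame, axes parallel. Slides when pushed with 4 to 9 N.
- nipple: Brass nipple, rigid on the block. Origin at (10, 6, 33) mm in block_center's axes; z runs out along the nipple, leaning 25 degrees from vertical towards (-0.906, -0.423) in the block's x, y. Shaft 12 mm diameter; head 16 mm from z = 25 to 34 mm, tapering to 8 mm at the tip, z = 40 mm. The red collar (33 mm diameter, 6 mm thick) rides on it, upper face at z = 22 mm.
- collar (a joint): Travel of the red spring collar down the nipple, m: 0 at rest (upper face at nipple z = 22 mm), 0.010 at its hard stop (z = 12 mm). Its spring holds it up until pushed with about 12 N, then it gives way over dead centre (5 mm) and snaps to the stop, where about 6 N keep it. It springs back when let go; beyond 0.0075 it counts as snapped down.
- grease_gun: Loose push-type grease gun, 104 mm long, 0.25 kg, upright in its stand, mouth down. Origin at the mouth's centre, z from mouth to cap. Steel coupler tube 32 mm outside, bore 21 mm x 34 mm deep (goes over the nipple, its rim pushes the collar); flange 40 mm diameter from z = 34 to 46; orange grip 28 x 28 mm, flats square to x and y, to z = 96; cap 20 mm diameter to 104.
- gun_grip (a point): Point to grasp on the grease gun's orange square grip, on its axis 70 mm from the mouth; the flange's top is 24 mm below it, the grip's top 26 mm above. Same axes as the gun (z from mouth to cap).
- gun_mouth (a point): Centre of the grease gun's open mouth, in the plane of the rim that presses on the collar.
- stand: Grey block 80 x 80 x 34 mm fixed to the bench, with a 37 mm hole, 30 mm deep, in the middle of its top in which the grease gun stands loosely (mouth 4 mm above the bench). Origin on the bench under its centre.
- spray_can: Closed aerosol-style can, 58 mm diameter, 150 mm tall, green band. Origin under its centre. It may stand where the stand could also be. Not to be disturbed.
- hammer: Hammer lying on the bench, bystander. Origin under its middle. Not to be disturbed.
- brush: Hand brush lying on the bench, bystander. Origin under its middle. Not to be disturbed.
- flat_bar: Offcut of flat bar, 130 x 30 x 8 mm, lying on the bench. Origin under its centre, length along its x. Not to be disturbed.
- tube_offcut: Upright steel tube offcut, 48 mm diameter, 45 mm high. Origin under its centre. Not to be disturbed.
- angle_block: Red block 60 x 60 x 18 mm. Origin under its centre. Not to be disturbed.
- wrench: Wrench lying on the bench, bystander. Origin under its middle. Not to be disturbed.
- bolt_tray: Blue open tray with bolts, 100 x 140 x 40 mm. Origin under its centre. Not to be disturbed.
Things that resemble listed ones, but are neither listed nor needed, are in the scene too. Of the things like the grease_gun, leave any that is purple; of the rest the larger one is meant.

How it is judged:
On the way, in this order (a step that is already met when the one before it is completed fails the run):
1. the block is home against both stops (x of block_center in the frame of fixture above 0.032 m and y of block_center in the frame of fixture above 0.034 m and angle between the x axis of block_center and the x axis of fixture, either way round below 0.04 rad and angle between block_center's own z axis and vertical below 0.04 rad), for 0.2 s.
2. the coupler is pressed squarely on the nipple and the collar has snapped down, block still home (all of step 1 and value of joint collar above 0.0075 m and angle between the z axis of gun_grip and the z axis of nipple, either way round below 0.14 rad and x of gun_mouth in the frame of nipple between -0.0045 and 0.0045 m and y of gun_mouth in the frame of nipple between -0.0045 and 0.0045 m and z of gun_mouth in the frame of nipple between 0.005 and 0.016 m and contact force between grease_gun and nipple above 3 N and contact force between the fingers and grease_gun above 3 N), for 0.3 s.
At the end, for the whole second after the job is handed in: Block flat, within 3 mm of both stops and 0.04 rad of parallel; gun over the nipple, axes within 0.14 rad, mouth within 4.5 mm of the nipple's axis in x and y; collar down more than 7.5 mm, the gun pressing it with over 3 N; fingers still gripping the gun (over 3 N) (all of step 2); the arm keeps its last pose, push and grip.
It fails at once if a bystander on the bench is moved by more than 30 mm (distance of any of spray_can, hammer, brush, flat_bar, tube_offcut, angle_block, wrench, bolt_tray from where it was at the start of the episode above 0.03 m).
It also fails if it takes over 64 s, if anything falls off the work surface, if the arm or the gripper's body presses on something with over 40 N, if the wrist force passes 120 N, or if a joint passes its speed limit or range.

## Robot

A 7-joint arm with a two-finger parallel gripper is mounted at the origin on the work surface. World frame = base frame: x ahead of the robot, y to its left, z up, the work surface at z = 0. Lengths are in m, angles in rad, forces in N, time in s.
With the tool pointing down it reaches from about 0.425 to 0.875 m from the base axis. Payload 4.7 kg.
Tool frame: the origin (TCP) lies midway between the tips of the shut fingers; the grasp point (between the pads) lies 19 mm behind it; z points along the fingers, y is the direction in which the jaws open and shut (so a half turn about z gives the same grasp; the last joint's range is limited). The gripper opens to 87 mm and grips with 3 to 60 N. Pads are 19 mm wide; open, the fingers measure 117 mm over their backs; the gripper's body (75 mm by 190 mm) begins 51 mm behind the grasp point.
Start: joints at [-1.193, 0.321, -0.07, 1.45, 0.023, 1.371, -0.057], TCP at [0.231, 0.607, 0.223] pointing down, gripper open.
Joint ranges: [-2.86, 2.86], [-0.3, 2.09], [-1.38, 1.24], [0.06, 2.45], [-1.56, 4.7], [0.09, 2.05], [-2.69, 2.69]. Speed limits (rad/s): [2.57, 2.57, 3.14, 3.14, 3.14, 3.14, 3.14].

## Interface

Orientations are given as a rotation vector (axis times angle).
In Python, from bench import * gives the robot as it stands. The module is installed in compiled form; this text tells all that it offers.
- The arm moves only by the tool play_rows, never from a script. Its argument "series" is one flat list of numbers, 7 for each row, row after row: the opening in per cent of the stroke, from 0 (shut) to 100 (fully open), then the shift along the tool's x, y, z in m, then the turn, a rotation vector about the tool's x, y, z in degrees. In form: [fingers, tx, ty, tz, rx, ry, rz, fingers, tx, ty, tz, rx, ry, rz, ...]. A call has 1 to 10 rows; each row is the pose to reach, as a shift and turn from the pose commanded when the call began, along the tool's axes at that moment; what a row does not reach only later rows make up. A row lasts 1/12 s, in which the tool goes at most 41.7 mm and 7.16 degrees, less where a joint would pass 70% of its speed; a pose out of reach is approached as far as the arm can. A call with a gripper value outside its range is refused whole. The fingers move at their own pace and stop on an object; "force" is the grip in N (left out, the last holds). Time passes only in rows, so rows that repeat a pose let the fingers close. It gives the time, the measured TCP pose, the force and the opening at its end, in the units of the state.
- get_state(): the state, without advancing time (a new reading comes with each control period).
- get_image(name): name is "scene" or "side" or "wrist"; returns a dict with "frame" (384x512x3 uint8, red, green, blue), "fx", "fy", "cx", "cy" (pixels), "R" (3x3) and "t" (3): a world point X has camera coordinates R X + t. Camera axes: x right, y down, z forward; pixel columns grow to the right and rows downward; lengths in m; the calibration is good to about 2 mm. A picture is of the moment at which its call begins. There is no depth.
- close_job(): hands the job in, once; it reports no verdict.
The state is a dict: "time": time; "joint_positions": joint angles; "qd": joint speeds; "joint_torque": joint torques, N m; "position": TCP position; "tool_rot": TCP orientation; "ft_force": force on the tool from outside, world axes, zero at the start; "torque": the same for the moment, N m; "grip_width": opening from 0.0 (shut) to 1.0 (fully open).
Only numpy, scipy, OpenCV 4.12 (cv2) and the standard library are available. Lean on these libraries where they do the work, as an engineer would, in place of code of your own. Each camera call takes 0.05 s, during which the arm holds its last target.

## Working session

There is one attempt and no reset: what is moved stays moved. The work goes in short steps, Python scripts to look and compute and a tool call to move; the robot and the scene stay as the last step left them, time stands still between calls to the robot, and variables do not carry over. Pictures are saved under pics/ and viewed, and the job is handed in when it is done.

Besides the shell and the picture viewer there is one more tool, called after "Request:" as name(argument=value, ...) on one line, values as JSON. play_rows: Moves the arm, as the interface text tells. Its arguments: {"type":"object","properties":{"series":{"type":"array"},"force":{"type":"number"}},"required":["series"]}

```bash
mkdir -p pics
cat > h.py <<'E'
from bench import *
import numpy as np, cv2
from scipy.spatial.transform import Rotation as Rn
def snap(n,f):
    im=get_image(n); np.savez('pics/'+f+'.npz',**im); cv2.imwrite('pics/'+f+'.png',im['frame'][:,:,::-1]); return im
def load(f): return dict(np.load('pics/'+f+'.npz'))
def crop(f,u0,v0,u1,v1,k,o):
    a=cv2.imread('pics/'+f+'.png')[v0:v1,u0:u1]; cv2.imwrite('pics/'+o+'.png',cv2.resize(a,None,fx=k,fy=k,interpolation=cv2.INTER_CUBIC))
def ray(im,u,v):
    d=im['R'].T@np.array([(u-im['cx'])/im['fx'],(v-im['cy'])/im['fy'],1]); c=-im['R'].T@im['t']; return c,d
def at(im,u,v,z):
    c,d=ray(im,u,v); return c+d*(z-c[2])/d[2]
def tri(im1,p1,im2,p2):
    c1,d1=ray(im1,*p1); c2,d2=ray(im2,*p2)
    s=np.linalg.lstsq(np.c_[d1,-d2],c2-c1,rcond=None)[0]; a=c1+d1*s[0]; b=c2+d2*s[1]; return (a+b)/2,np.linalg.norm(a-b)
def proj(im,X):
    q=im['R']@np.asarray(X)+im['t']; return np.array([im['fx']*q[0]/q[2]+im['cx'],im['fy']*q[1]/q[2]+im['cy']])
E
python3 - <<'E'
from h import *
s=get_state(); print(s)
for n in("scene","side","wrist"):
    im=snap(n,n+'0'); print(n,im['fx'],im['cx'],im['cy'],-im['R'].T@im['t'],im['R'])
E
```

```text
{'time': 0.0, 'joint_positions': array([-1.19291617,  0.32184477, -0.07006749,  1.4516391 ,  0.02260753,
        1.37079899, -0.05692966]), 'qd': array([-0.00104691,  0.00134375, -0.00053431,  0.00106781,  0.00144227,
       -0.00027728,  0.00055149]), 'joint_torque': array([ 3.26587924e-04, -4.91282916e+01, -4.03997898e-01, -3.12536466e+01,
       -6.40934589e-02,  4.35192743e-02,  1.79311501e-04]), 'position': array([0.23114352, 0.60693693, 0.22146526]), 'tool_rot': array([-5.68258693e-01, -3.08952961e+00,  2.96667712e-03]), 'ft_force': array([0.29842836, 0.41114205, 0.12994486]), 'torque': array([-0.01800236,  0.01868159,  0.05387903]), 'grip_width': 1.0001261773597674}
scene 371.35905178762516 253.36133690830377 192.64962586536979 [ 0.94250215 -0.6588789   0.78736846] [[ 0.87079218  0.49161558  0.00592485]
 [ 0.34024068 -0.5938772  -0.72907211]
 [-0.35490458  0.63688617 -0.68441124]]
side 351.1987496245748 255.8401464394233 186.91595341269397 [0.42043446 0.6290668  0.80964591] [[-0.96973949 -0.24389488  0.01098253]
 [-0.18605253  0.70913096 -0.68008657]
 [ 0.15808159 -0.66155012 -0.73304955]]
wrist 281.4887653363004 258.97933445886224 185.49588868557123 [0.16216902 0.63372689 0.38346674] [[ 0.35567558  0.93460876 -0.00116442]
 [ 0.90062193 -0.34240806  0.26765062]
 [ 0.24974991 -0.09624549 -0.96351533]]
```

View pics/scene0.png

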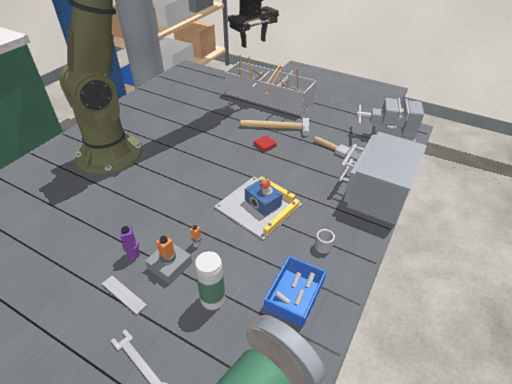

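View pics/side0.png

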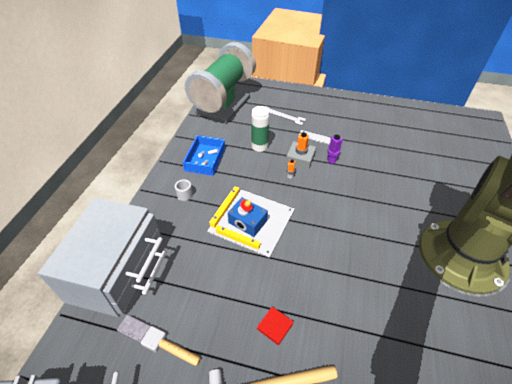

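View pics/wrist0.png

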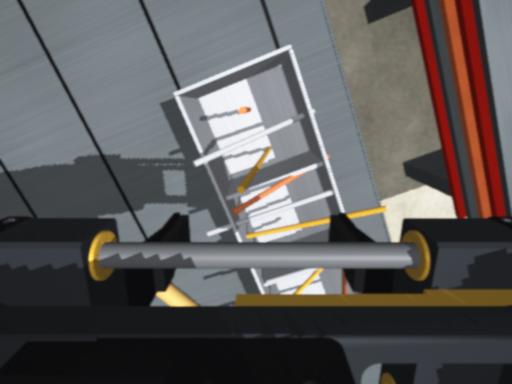

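Gun candidates in the scene view are purple at (130,243), orange in the grey stand at (166,247), and a small orange one at (195,234). The orange one in the stand fits: it isn't purple and it is the larger of the other two. I'll confirm with crops.

Run:
```python
from h import *
crop('scene0',90,210,250,330,5,'c1'); crop('scene0',200,165,320,245,6,'c2')
crop('side0',260,100,360,190,6,'c3'); crop('side0',195,175,305,260,7,'c4')
```

```text
(no output)
```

View pics/c1.png

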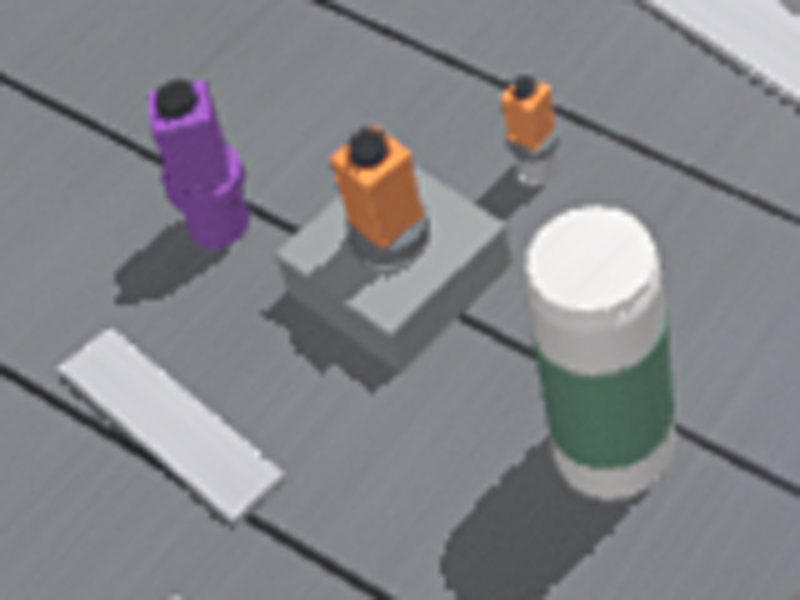

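View pics/c2.png

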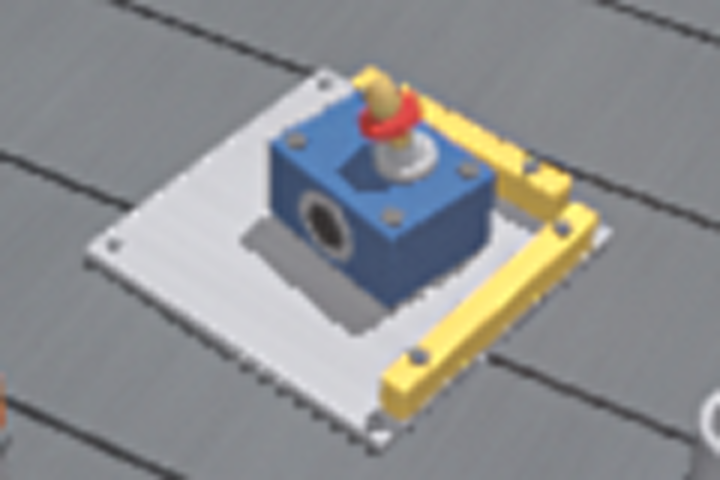

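View pics/c3.png

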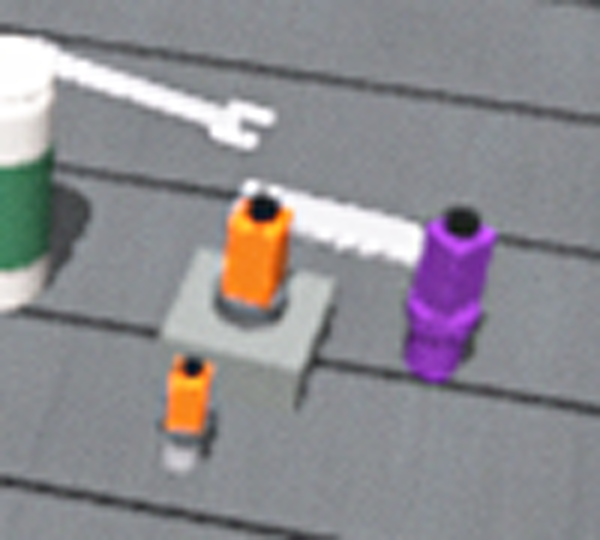

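View pics/c4.png

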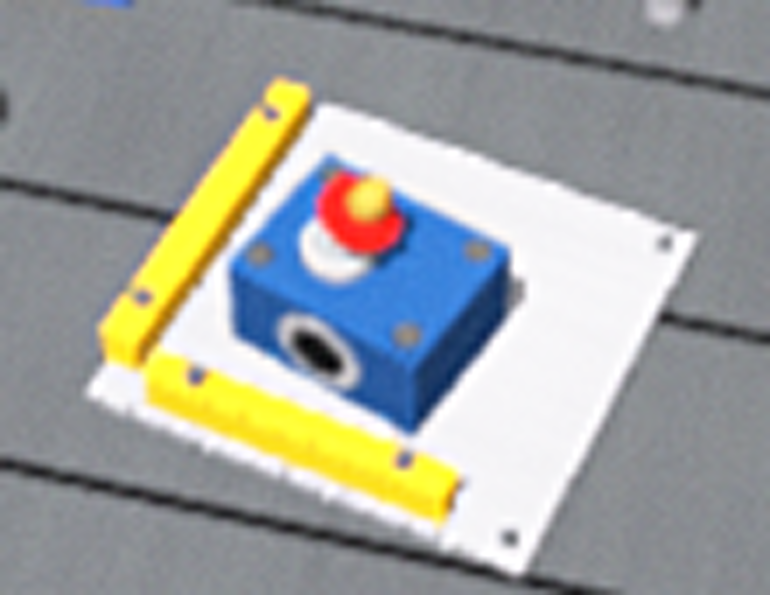

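The crops confirm it: the orange gun standing in the grey stand is the larger one, at scene (166,247) and side (302,141). Next I measure the fixture, block and gun.

Run:
```python
from h import *
sc=load('scene0'); sd=load('side0')
S=lambda p:(p[0]/6+200-.4,p[1]/6+165-.4); D=lambda p:(p[0]/7+195-.4,p[1]/7+175-.4)
G=lambda p:(p[0]/5+90-.4,p[1]/5+210-.4); H=lambda p:(p[0]/6+260-.4,p[1]/6+100-.4)
np.set_printoptions(precision=4,suppress=True)
print('plate scene');[print(at(sc,*S(p),.008)) for p in((88,245),(380,438),(610,235),(325,70))]
print('plate side');[print(at(sd,*D(p),.008)) for p in((697,235),(520,572),(90,392),(325,103))]
print('block scene');[print(at(sc,*S(p),.058)) for p in((270,145),(393,243),(497,172),(358,92))]
print('block side');[print(at(sd,*D(p),.058)) for p in((232,268),(330,155),(510,248),(410,355))]
print('cap',at(sc,*G((368,147)),.108),at(sd,*H((263,207)),.108),tri(sc,G((368,147)),sd,H((263,207))))
print('grip top scene');[print(at(sc,*G(p),.1)) for p in((330,158),(376,180),(412,152),(372,126))]
print('grip top side');[print(at(sd,*H(p),.1)) for p in((228,208),(244,193),(292,208),(280,226))]
print('stand top scene');[print(at(sc,*G(p),.034)) for p in((278,255),(393,335),(507,230),(415,165))]
print('stand top side');[print(at(sd,*H(p),.034)) for p in((162,330),(203,248),(335,282),(300,365))]
print('can top',at(sc,*G((595,258)),.15), 'small',at(sc,*G((524,88)),.06),'purple',at(sc,*G((178,98)),.1))
print('nip tip',tri(sc,S((378,90)),sd,D((372,195))))
```

```text
plate scene
[ 0.4652 -0.0391  0.008 ]
[ 0.6486 -0.0761  0.008 ]
[0.6858 0.0951 0.008 ]
[0.5016 0.1341 0.008 ]
plate side
[ 0.4629 -0.0401  0.008 ]
[0.4993 0.1386 0.008 ]
[0.6832 0.1009 0.008 ]
[ 0.6351 -0.073   0.008 ]
block scene
[0.5341 0.0215 0.058 ]
[ 0.6173 -0.0079  0.058 ]
[0.6379 0.059  0.058 ]
[0.5523 0.0768 0.058 ]
block side
[0.6331 0.064  0.058 ]
[ 0.612  -0.0021  0.058 ]
[0.5304 0.0268 0.058 ]
[0.5555 0.0872 0.058 ]
cap [ 0.4844 -0.2711  0.108 ] [ 0.4814 -0.2643  0.108 ] (array([ 0.4818, -0.269 ,  0.1043]), np.float64(0.00017962966377775932))
grip top scene
[ 0.4677 -0.2807  0.1   ]
[ 0.4951 -0.2803  0.1   ]
[ 0.4991 -0.2586  0.1   ]
[ 0.4722 -0.2554  0.1   ]
grip top side
[ 0.5001 -0.2688  0.1   ]
[ 0.4938 -0.2837  0.1   ]
[ 0.4669 -0.2777  0.1   ]
[ 0.4709 -0.261   0.1   ]
stand top scene
[ 0.4403 -0.3049  0.034 ]
[ 0.5194 -0.3135  0.034 ]
[ 0.5295 -0.2364  0.034 ]
[ 0.4633 -0.2262  0.034 ]
stand top side
[ 0.525  -0.2377  0.034 ]
[ 0.5153 -0.3127  0.034 ]
[ 0.4381 -0.3024  0.034 ]
[ 0.4474 -0.229   0.034 ]
can top [ 0.6338 -0.295   0.15  ] small [ 0.4968 -0.1726  0.06  ] purple [ 0.3787 -0.2883  0.1   ]
nip tip (array([0.5808, 0.0448, 0.0958]), np.float64(0.0014762474801396895))
```

Sizes fit: plate edges are about 187 x 179 mm, block about 88 x 68 mm. The fixture yaw is about -11.4° and the block is about 8° askew from it. I'll plan the move above the block.

```bash
cat >> h.py <<'E'
np.set_printoptions(precision=4,suppress=True)
def T(az):  # tool down, tool y at azimuth az deg
    a=np.radians(az); y=np.array([np.cos(a),np.sin(a),0]); z=np.array([0,0,-1.]); return np.c_[np.cross(y,z),y,z]
def rel(p,Rt,s=None):
    s=s or get_state(); R0=Rn.from_rotvec(s['tool_rot']).as_matrix()
    return np.r_[R0.T@(np.array(p)-s['position'])*1, Rn.from_matrix(R0.T@Rt).as_rotvec(degrees=True)]
def st():
    s=get_state(); R0=Rn.from_rotvec(s['tool_rot']).as_matrix()
    print('t',round(s['time'],2),'p',s['position'],'F',s['ft_force'],'M',s['torque'],'g',round(s['grip_width'],3),'yaz',np.degrees(np.arctan2(R0[1,1],R0[0,1])).round(2),'z',R0[:,2],'q',s['joint_positions'])
E
python3 - <<'E'
from h import *
w=load('wrist0'); s=get_state(); st(); print(proj(w,s['position']))
print(rel([.583,.041,.2],T(70.6)))
E
```

```text
t 0.15 p [0.2312 0.607  0.2217] F [-0.2644  0.3594  0.8773] M [ 0.0333  0.0787 -0.0058] g 1.0 yaz 69.16 z [-0.0004 -0.0014 -1.    ] q [-1.1929  0.3217 -0.0701  1.4514  0.0226  1.3708 -0.0569]
[258.6386 230.4165]
[-0.5302 -0.4038  0.0224 -0.0862  0.0056 -1.444 ]
```

Request:
play_rows(series=[100, -0.04, -0.03, 0, 0, 0, 0, 100, -0.07, -0.055, 0, 0, 0, 0, 100, -0.1, -0.08, 0, 0, 0, 0, 100, -0.135, -0.103, 0, 0, 0, 0, 100, -0.167, -0.128, 0, 0, 0, 0, 100, -0.2, -0.152, 0, 0, 0, 0, 100, -0.233, -0.178, 0.0, 0, 0, -1.4, 100, -0.265, -0.203, 0, 0, 0, -1.4, 100, -0.298, -0.227, 0, 0, 0, -1.4, 100, -0.33, -0.252, 0, 0, 0, -1.4])

```text
time: 0.98
position: [0.4508, 0.2524, 0.2226]
tool_rot: [0.531, 3.096, 0.0]
ft_force: [-0.5, -0.2, 0.4]
grip_width: 1.002
```

Run:
```python
from h import *
st(); print(rel([.583,.041,.2],T(70.6)))
```

```text
t 0.98 p [0.4508 0.2524 0.2226] F [-0.4505 -0.193   0.4262] M [-0.0182 -0.1067 -0.0066] g 1.002 yaz 70.55 z [ 0.0002  0.0002 -1.    ] q [-0.7661  0.0335  0.2097  1.7859 -0.0073  1.3226  0.6765]
[-0.1951 -0.1553  0.0225  0.017   0.0087 -0.0547]
```

Request:
play_rows(series=[100, -0.03, -0.024, 0.005, 0, 0, 0, 100, -0.062, -0.05, 0.01, 0, 0, 0, 100, -0.094, -0.075, 0.015, 0, 0, 0, 100, -0.127, -0.1, 0.02, 0, 0, 0, 100, -0.16, -0.128, 0.0225, 0, 0, 0, 100, -0.195, -0.155, 0.0225, 0, 0, 0, 100, -0.195, -0.155, 0.0225, 0, 0, 0])

```text
time: 1.57
position: [0.5849, 0.0336, 0.1998]
tool_rot: [0.547, 3.091, -0.009]
ft_force: [0.3, -0.6, 0.4]
grip_width: 0.997
```

Run:
```python
from h import *
st(); snap('wrist','w1')
```

```text
t 1.57 p [0.5849 0.0336 0.1998] F [ 0.3087 -0.6329  0.4403] M [-0.1081  0.114  -0.0277] g 0.997 yaz 69.92 z [ 0.0019 -0.0058 -1.    ] q [-0.4827  0.2018  0.4323  1.6649 -0.0813  1.2924  1.1845]
```

View pics/w1.png

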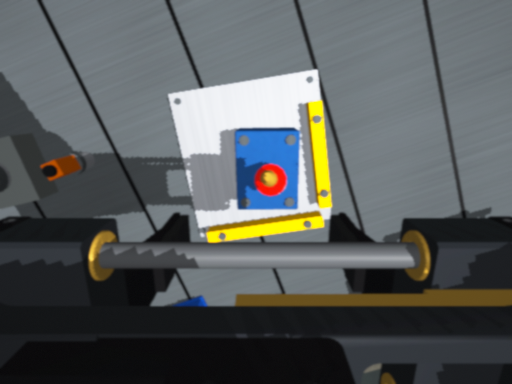

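The wrist view shows the block's top at about (236,128) to (299,209), the stops at right and bottom, and the collar at (270,180). I'll enlarge this to measure.

Run:
```python
from h import *
crop('w1',160,62,340,246,4,'w1c')
```

```text
(no output)
```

View pics/w1c.png

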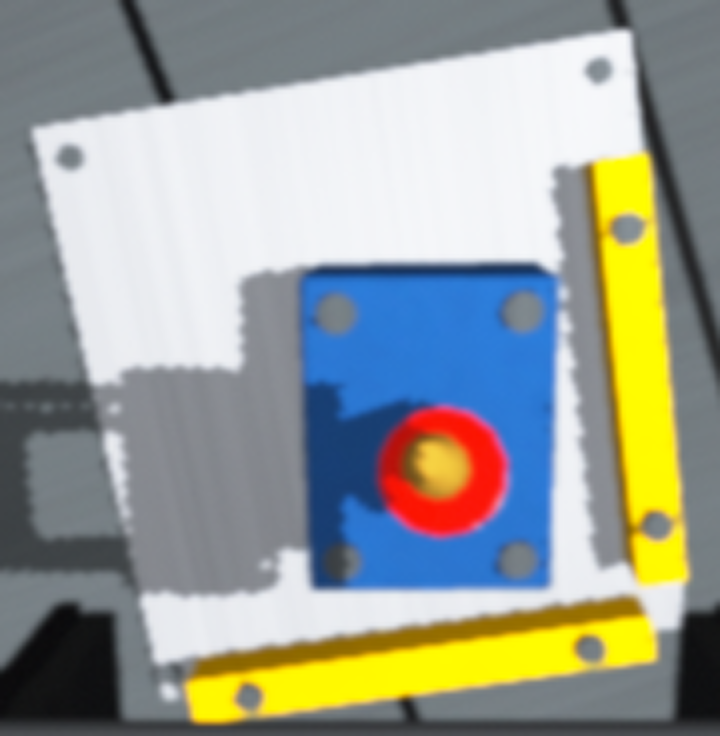

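```bash
cat > m.py <<'E'
from h import *
def fit(name,C,pts):
    # pts list of (kind, local xyz fixture/any, pixel) least squares x,y,yaw
    from scipy.optimize import least_squares
    im=load(name)
    def f(v):
        c,s=np.cos(v[2]),np.sin(v[2]); r=[]
        for X,p in pts:
            W=[v[0]+c*X[0]-s*X[1],v[1]+s*X[0]+c*X[1],X[2]]; r+=list(proj(im,W)-p)
        return r
    o=least_squares(f,C); print(o.x[:2],np.degrees(o.x[2]).round(2),'rms px',np.sqrt(np.mean(o.fun**2)).round(2)); return o.x
def infix(F,b):
    c,s=np.cos(F[2]),np.sin(F[2]); d=b[:2]-F[:2]; return np.array([c*d[0]+s*d[1],-s*d[0]+c*d[1]]),np.degrees(b[2]-F[2])
E
python3 - <<'E'
from m import *
P=lambda a,b:np.array([a/4+160-.4,b/4+62-.4])
F=fit('w1',[.574,.029,-.2],[((-.095,-.09,.008),P(33,128)),((-.095,.09,.008),P(630,30)),((-.06,.072,.03),P(592,165)),((.07,.072,.03),P(637,580)),((.08,-.075,.03),P(188,682)),((.08,.075,.03),P(645,617)),((-.06,.087,.03),P(650,155)),((.07,.087,.03),P(687,578))])
b=fit('w1',[.583,.041,-.33],[((-.045,-.035,.058),P(303,277)),((-.045,.035,.058),P(556,277)),((.045,.035,.058),P(550,587)),((.045,-.035,.058),P(313,587))])
print(infix(F,b)); np.save('F.npy',F)
h=F[:2]+np.array([[np.cos(F[2]),-np.sin(F[2])],[np.sin(F[2]),np.cos(F[2])]])@[.035,.037]; print('home',h)
print(rel([b[0],b[1],.2],T(90+np.degrees(b[2])))); st()
E
```

```text
[0.5739 0.0302] -11.28 rms px 0.88
[0.5828 0.0436] -19.53 rms px 1.15
(array([0.0061, 0.0149]), np.float64(-8.247655658134068))
home [0.6154 0.0596]
[ 0.0034  0.0062 -0.0003 -0.1804  0.0988 -0.4465]
t 1.62 p [0.5839 0.0366 0.1997] F [ 0.7061 -0.0464  0.2393] M [-0.0133 -0.0322  0.0072] g 1.004 yaz 70.02 z [ 0.0006 -0.0035 -1.    ] q [-0.4844  0.2009  0.4294  1.6658 -0.0828  1.2933  1.1822]
```

Request:
play_rows(series=[100, 0.001, 0.0025, 0.02, 0, 0, 0, 100, 0.001, 0.0025, 0.045, 0, 0, 0, 100, 0.001, 0.0025, 0.07, 0, 0, 0, 100, 0.001, 0.0025, 0.09, 0, 0, 0, 100, 0.001, 0.0025, 0.1, 0, 0, 0, 100, 0.001, 0.0025, 0.1, 0, 0, 0, 100, 0.001, 0.0025, 0.1, 0, 0, 0])

```text
time: 2.2
position: [0.5821, 0.0469, 0.1003]
tool_rot: [-0.529, -3.096, -0.0]
ft_force: [0.2, -0.2, -0.1]
grip_width: 0.999
```

Run:
```python
from h import *
st(); print(rel([.583,.0436,.043],T(70.5))); snap('wrist','w2')
```

```text
t 2.2 p [0.5821 0.0469 0.1003] F [ 0.2206 -0.2193 -0.0697] M [-0.0138 -0.028   0.0216] g 0.999 yaz 70.61 z [-0.0004  0.0002 -1.    ] q [-0.4772  0.2832  0.4102  1.7799 -0.1253  1.1044  1.2073]
[-0.002  -0.0028  0.0573  0.0027 -0.0236  0.1103]
```

View pics/w2.png

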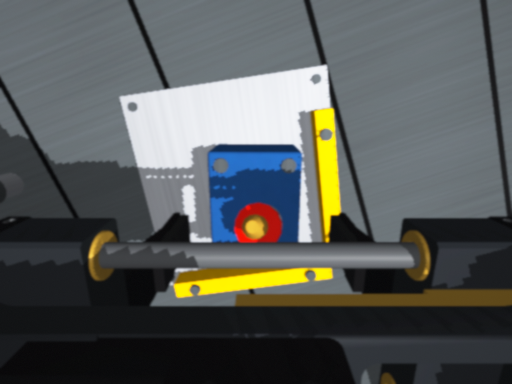

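Request:
play_rows(series=[100, -0.002, -0.003, 0.012, 0, 0, 0, 100, -0.002, -0.003, 0.027, 0, 0, 0, 100, -0.002, -0.003, 0.042, 0, 0, 0, 100, -0.002, -0.003, 0.053, 0, 0, 0, 100, -0.002, -0.003, 0.057, 0, 0, 0, 100, -0.002, -0.003, 0.057, 0, 0, 0, 100, -0.002, -0.003, 0.057, 0, 0, 0])

```text
time: 2.83
position: [0.5836, 0.0426, 0.0435]
tool_rot: [0.531, 3.096, 0.0]
ft_force: [-0.9, 0.7, 0.1]
grip_width: 1.0
```

Run:
```python
from h import *
st(); snap('side','s2'); crop('side','s2',0,0,0,0,'x') if 0 else crop('s2',180,110,330,270,5,'s2c')
```

```text
t 2.83 p [0.5836 0.0426 0.0435] F [-0.8603  0.7313  0.0877] M [-0.0422 -0.0783  0.005 ] g 1.0 yaz 70.55 z [ 0.0008  0.0001 -1.    ] q [-0.457   0.3511  0.4001  1.824  -0.1602  0.9974  1.2397]
```

View pics/s2c.png

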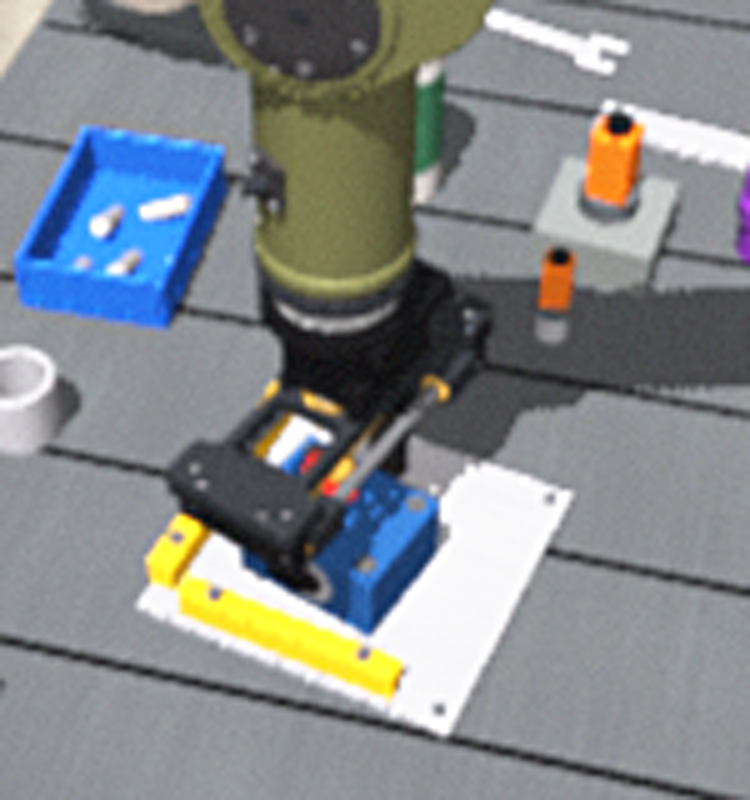

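Request:
play_rows(series=[70, 0, 0, 0, 0, 0, 0, 70, 0, 0, 0, 0, 0, 0, 70, 0, 0, 0, 0, 0, 0, 70, 0, 0, 0, 0, 0, 0, 70, 0, 0, 0, 0, 0, 0, 70, 0, 0, 0, 0, 0, 0], force=25)

```text
time: 3.38
position: [0.5835, 0.0428, 0.0435]
tool_rot: [0.53, 3.096, 0.001]
ft_force: [0.1, 0.0, 2.2]
grip_width: 0.799
```

Run:
```python
from h import *
st(); s=get_state(); print(rel([.6154,.0596,.0435],T(78.72)))
```

```text
t 3.38 p [0.5835 0.0428 0.0435] F [0.1106 0.0152 2.1859] M [ 0.0461  0.0376 -0.0576] g 0.799 yaz 70.56 z [ 0.0008  0.0003 -1.    ] q [-0.4572  0.3508  0.4001  1.8242 -0.1603  0.9974  1.2397]
[-0.0245  0.0265  0.0001  0.032   0.0411 -8.1615]
```

Request:
play_rows(series=[60, -0.002, 0.002, 0, 0, 0, -1, 60, -0.004, 0.004, 0, 0, 0, -2.5, 60, -0.006, 0.006, 0, 0, 0, -4, 60, -0.008, 0.008, 0, 0, 0, -5.5, 60, -0.01, 0.01, 0, 0, 0, -7, 60, -0.013, 0.013, 0, 0, 0, -8.2, 60, -0.015, 0.016, 0, 0, 0, -8.2, 60, -0.017, 0.018, 0, 0, 0, -8.2, 60, -0.018, 0.02, 0, 0, 0, -8.2, 60, -0.018, 0.02, 0, 0, 0, -8.2], force=25)

```text
time: 4.22
position: [0.6057, 0.0529, 0.0436]
tool_rot: [-0.309, -3.124, 0.005]
ft_force: [-4.8, -4.1, 7.3]
grip_width: 0.798
```

Run:
```python
from h import *
st(); s=get_state(); print(rel([.6154,.0596,.0435],T(78.72))); snap('wrist','w3')
```

```text
t 4.22 p [0.6057 0.0529 0.0436] F [-4.8275 -4.0858  7.3044] M [-0.7881  1.0493  0.0891] g 0.798 yaz 78.7 z [-0.003  -0.0027 -1.    ] q [-0.4367  0.3952  0.3697  1.7611 -0.1612  1.0187  1.3658]
[-0.0082  0.0085  0.0001 -0.188  -0.1379 -0.0192]
```

View pics/w3.png

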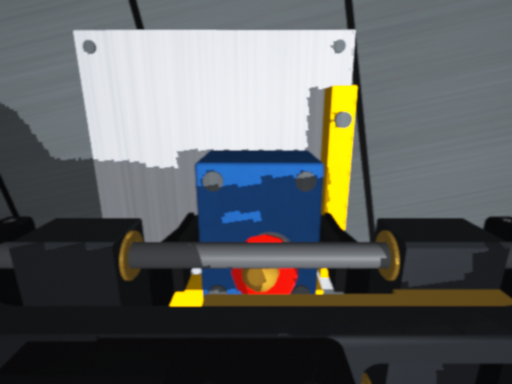

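Request:
play_rows(series=[60, -0.002, 0.002, 0, 0, 0, 0, 60, -0.004, 0.004, 0, 0, 0, 0, 60, -0.006, 0.006, 0, 0, 0, 0, 60, -0.007, 0.007, 0, 0, 0, 0, 60, -0.007, 0.007, 0, 0, 0, 0])

```text
time: 4.68
position: [0.6137, 0.0584, 0.0436]
tool_rot: [-0.309, -3.123, 0.005]
ft_force: [-5.2, -5.3, 9.4]
grip_width: 0.802
```

Run:
```python
from h import *
st(); s=get_state(); print(rel([.6154,.0596,.0435],T(78.72)),Rn.from_rotvec(s['tool_rot']).as_matrix().T@s['ft_force'])
```

```text
t 4.68 p [0.6137 0.0584 0.0436] F [-5.1856 -5.2856  9.3594] M [-0.7102  1.1839  0.0494] g 0.802 yaz 78.7 z [-0.0033 -0.0027 -1.    ] q [-0.4383  0.4116  0.3668  1.7386 -0.1658  1.0258  1.3609]
[-0.0014  0.0015  0.0001 -0.1917 -0.1574 -0.0171] [ 4.0753 -6.2303 -9.3275]
```

Request:
play_rows(series=[60, -0.001, 0.001, 0, 0, 0, 0, 60, -0.002, 0.002, 0, 0, 0, 0, 60, -0.003, 0.003, 0, 0, 0, 0, 60, -0.003, 0.003, 0, 0, 0, 0])

```text
time: 5.02
position: [0.6155, 0.0593, 0.0436]
tool_rot: [-0.309, -3.119, 0.008]
ft_force: [-10.0, -5.8, 12.6]
grip_width: 0.804
```

Run:
```python
from h import *
st(); s=get_state(); print(rel([.6154,.0596,.0435],T(78.72)),Rn.from_rotvec(s['tool_rot']).as_matrix().T@s['ft_force'])
```

```text
t 5.02 p [0.6155 0.0593 0.0436] F [-10.0239  -5.8324  12.6038] M [-1.1489  2.2715  0.171 ] g 0.804 yaz 78.67 z [-0.0073 -0.0041 -1.    ] q [-0.4386  0.4181  0.3666  1.7299 -0.1663  1.0325  1.359 ]
[ 0.0001  0.0002  0.0001 -0.3145 -0.364  -0.0473] [  8.7628  -7.7565 -12.506 ]
```

Request:
play_rows(series=[60, -0.001, 0.001, 0, 0, 0, 0, 60, -0.001, 0.002, 0, 0, 0, 0, 60, -0.002, 0.003, 0, 0, 0, 0, 60, -0.002, 0.003, 0, 0, 0, 0])

```text
time: 5.35
position: [0.6158, 0.0592, 0.0433]
tool_rot: [-0.312, -3.114, 0.013]
ft_force: [-16.2, -9.9, 17.0]
grip_width: 0.806
```

Run:
```python
from h import *
st(); s=get_state(); print(rel([.6154,.0596,.0435],T(78.72)),Rn.from_rotvec(s['tool_rot']).as_matrix().T@s['ft_force'])
```

```text
t 5.35 p [0.6158 0.0592 0.0433] F [-16.2361  -9.9197  17.0309] M [-2.0553  3.4165 -0.0321] g 0.806 yaz 78.55 z [-0.0122 -0.0069 -0.9999] q [-0.4392  0.4229  0.3673  1.7242 -0.1653  1.0387  1.3555]
[ 0.0005  0.0003 -0.0002 -0.527  -0.6082 -0.1697] [ 14.123  -13.1009 -16.7621]
```

Request:
play_rows(series=[100, 0, 0, 0, 0, 0, 0, 100, 0, 0, 0, 0, 0, 0, 100, 0, 0, 0, 0, 0, 0, 100, 0.003, -0.003, 0, 0, 0, 0, 100, 0.003, -0.003, 0, 0, 0, 0])

```text
time: 5.77
position: [0.6172, 0.0638, 0.0429]
tool_rot: [-0.307, -3.126, -0.001]
ft_force: [-0.4, -0.7, 0.8]
grip_width: 0.985
```

Run:
```python
from h import *
st()
```

```text
t 5.77 p [0.6172 0.0638 0.0429] F [-0.4445 -0.6631  0.845 ] M [ 0.0636  0.0155 -0.0029] g 0.985 yaz 78.78 z [-0.      0.0004 -1.    ] q [-0.4408  0.4172  0.3633  1.7319 -0.1699  1.0234  1.3577]
```

Request:
play_rows(series=[100, 0.003, -0.003, -0.005, 0, 0, 0, 100, 0.003, -0.003, -0.015, 0, 0, 0, 100, 0.003, -0.003, -0.03, 0, 0, 0, 100, 0.003, -0.003, -0.055, 0, 0, 0, 100, 0.005, -0.003, -0.085, 0, 0, 0, 100, 0.015, -0.003, -0.12, 0, 0, 0, 100, 0.025, -0.003, -0.155, 0, 0, 0, 100, 0.03, -0.003, -0.165, 0, 0, 0, 100, 0.03, -0.003, -0.165, 0, 0, 0])

```text
time: 6.52
position: [0.5893, 0.0673, 0.2136]
tool_rot: [0.306, 3.119, 0.006]
ft_force: [0.2, -0.0, 0.3]
grip_width: 0.994
```

Run:
```python
from h import *
st(); snap('wrist','w4'); crop('w4',150,50,360,250,3.8,'w4c');snap('side','s4'); snap('scene','sc4')
```

```text
t 6.52 p [0.5893 0.0673 0.2136] F [ 0.1958 -0.006   0.2866] M [ 0.0186  0.0199 -0.0868] g 0.994 yaz 78.81 z [ 0.0085  0.003  -1.    ] q [-0.4944  0.2016  0.3889  1.6335 -0.0807  1.3132  1.2827]
```

View pics/w4c.png

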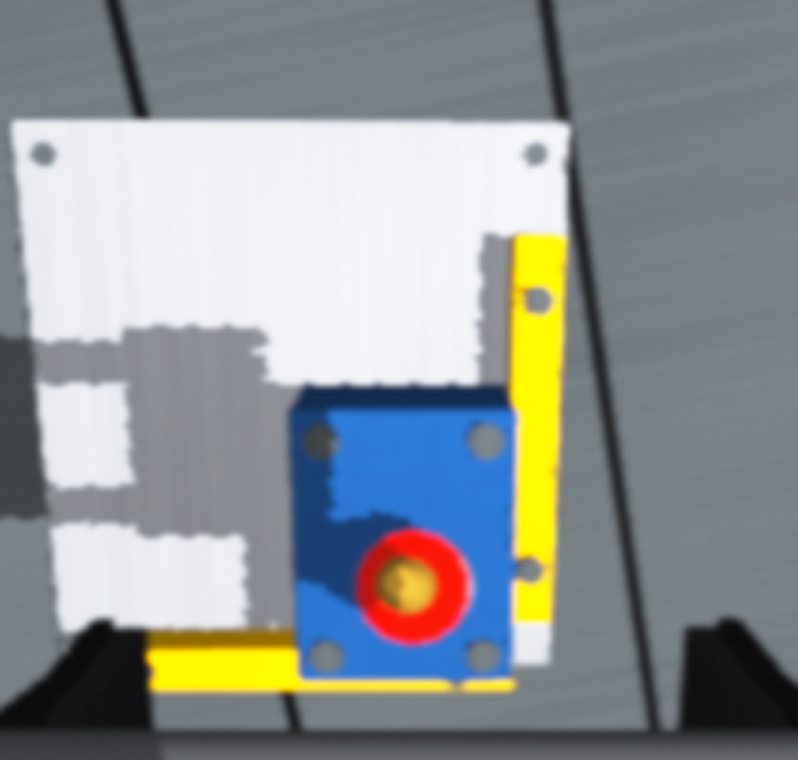

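Run:
```python
from m import *
P=lambda a,b:np.array([a/3.8+150-.4,b/3.8+50-.4])
F=fit('w4',[.574,.029,-.2],[((-.095,-.09,.008),P(12,122)),((-.095,.09,.008),P(570,122)),((-.06,.072,.03),P(513,236)),((.07,.087,.03),P(550,622)),((.08,-.075,.03),P(150,650)),((-.06,.087,.03),P(566,236)),((.095,-.075,.03),P(148,691))])
b=fit('w4',[.615,.06,-.2],[((-.045,-.035,.058),P(292,408)),((-.045,.035,.058),P(515,408)),((.045,.035,.058),P(512,680)),((.045,-.035,.058),P(300,680))])
print(infix(F,b)); st()
```

```text
[0.5766 0.0363] -8.45 rms px 4.62
[0.6146 0.0601] -11.0 rms px 0.9
(array([0.0341, 0.0291]), np.float64(-2.546289612656811))
t 6.67 p [0.5871 0.0666 0.2073] F [ 0.1558 -0.4946 -0.5322] M [0.0146 0.04   0.0478] g 1.001 yaz 78.77 z [-0.0008 -0.     -1.    ] q [-0.4936  0.208   0.3886  1.639  -0.0811  1.3114  1.2832]
```

Run:
```python
from m import *
F=np.load('F.npy'); print(infix(F,np.array([.6146,.0601,np.radians(-11)])))
w=load('w4')
c,s=np.cos(F[2]),np.sin(F[2])
for X in [(-.095,-.09,.008),(-.095,.09,.008),(-.06,.072,.03),(.07,.087,.03),(.08,-.075,.03),(-.06,.087,.03),(.095,-.075,.03)]:
    p=proj(w,[F[0]+c*X[0]-s*X[1],F[1]+s*X[0]+c*X[1],X[2]]); print(X,(p+.4-[150,50])*3.8)
crop('s4',180,170,310,270,6,'s4c'); crop('sc4',210,165,310,245,7,'sc4c')
```

```text
(array([0.0341, 0.0373]), np.float64(0.2845236887745716))
(-0.095, -0.09, 0.008) [  9.7249 120.1898]
(-0.095, 0.09, 0.008) [568.3158 121.4217]
(-0.06, 0.072, 0.03) [516.1094 234.8942]
(0.07, 0.087, 0.03) [549.1428 623.9302]
(0.08, -0.075, 0.03) [ 81.9512 650.9544]
(-0.06, 0.087, 0.03) [564.1469 234.973 ]
(0.095, -0.075, 0.03) [ 85.544  690.5462]
```

View pics/s4c.png

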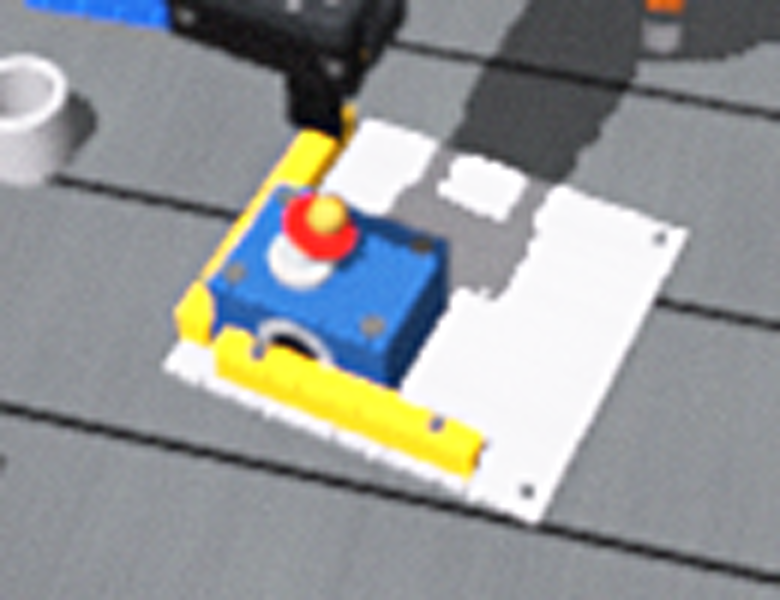

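View pics/sc4c.png

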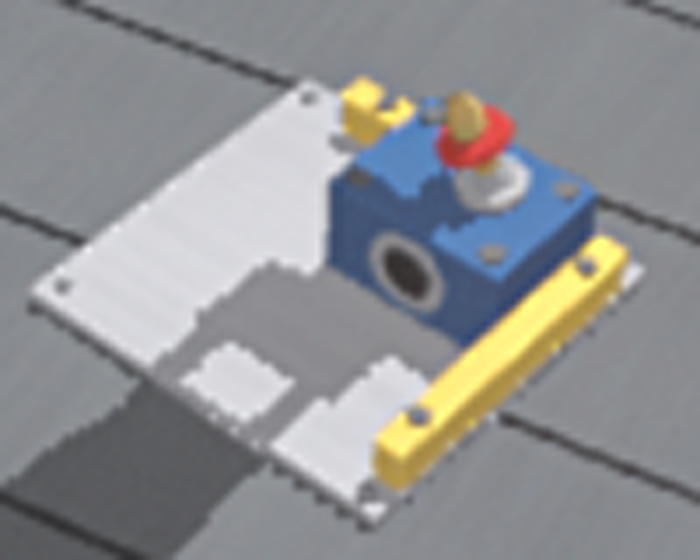

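The block is home. The wrist view puts it at fixture (34.1, 37.3) mm, about 0.3° off parallel. The side and scene crops show it against both bars. Next is the gun.

Run:
```python
from h import *
print(rel([.4825,-.268,.25],T(82.0)))
```

```text
[ 0.0375 -0.3485 -0.0426 -0.0097 -0.0471 -3.2276]
```

Request:
play_rows(series=[100, 0.002, -0.02, -0.015, 0, 0, 0, 100, 0.005, -0.055, -0.03, 0, 0, 0, 100, 0.01, -0.095, -0.0426, 0, 0, -1, 100, 0.015, -0.135, -0.0426, 0, 0, -2, 100, 0.02, -0.175, -0.0426, 0, 0, -3.2, 100, 0.025, -0.215, -0.0426, 0, 0, -3.2, 100, 0.03, -0.255, -0.0426, 0, 0, -3.2, 100, 0.0345, -0.295, -0.0426, 0, 0, -3.2, 100, 0.0375, -0.33, -0.0426, 0, 0, -3.2, 100, 0.0375, -0.348, -0.0426, 0, 0, -3.2])

```text
time: 7.5
position: [0.4793, -0.2729, 0.2491]
tool_rot: [-0.231, -3.13, 0.003]
ft_force: [-0.4, -0.3, 0.1]
grip_width: 1.0
```

Request:
play_rows(series=[100, 0, 0, 0, 0, 0, 0, 100, 0, 0, 0, 0, 0, 0, 100, 0, 0, 0, 0, 0, 0])

```text
time: 7.75
position: [0.483, -0.2662, 0.2492]
tool_rot: [-0.218, -3.132, -0.002]
ft_force: [0.6, 0.9, 0.3]
grip_width: 0.999
```

Run:
```python
from h import *
st(); snap('wrist','w5'); crop('w5',170,60,350,250,4,'w5c')
```

```text
t 7.75 p [ 0.483  -0.2662  0.2492] F [0.5563 0.9037 0.2556] M [ 0.0487 -0.0116  0.0185] g 0.999 yaz 82.02 z [-0.0023  0.0012 -1.    ] q [-0.143   0.1055  0.6495  1.6782 -0.0648  1.3822  1.9476]
```

View pics/w5.png

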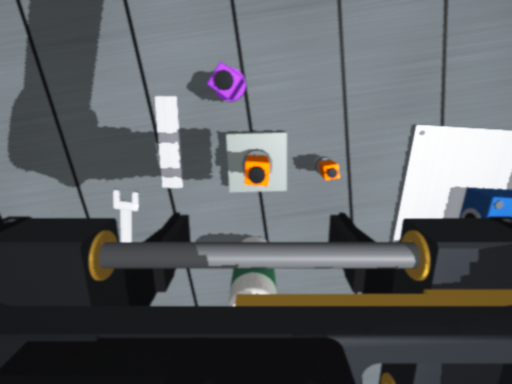

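View pics/w5c.png

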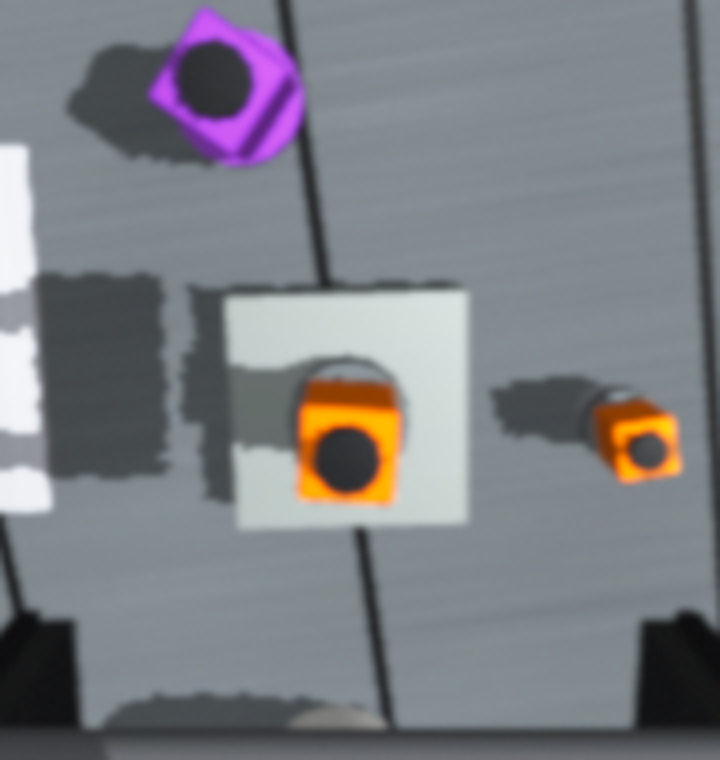

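Run:
```python
from m import *
P=lambda a,b:np.array([a/4+170-.4,b/4+60-.4])
a=.014
g=fit('w5',[.482,-.268,-.1],[((-a,-a,.1),P(303,404)),((-a,a,.1),P(401,404)),((a,a,.1),P(395,504)),((a,-a,.1),P(298,501))])
s=fit('w5',[.482,-.268,-.1],[((-.04,-.04,.034),P(226,296)),((-.04,.04,.034),P(468,292)),((.04,.04,.034),P(468,523)),((.04,-.04,.034),P(238,528))])
w=load('w5'); print('cap',at(w,*P(346,459),.108)); st()
can=at(w,254,282,.15); print('can',can)
print(rel([.4825,-.268,.056],T(np.degrees(g[2])+90)))
```

```text
[ 0.4803 -0.2675] -10.08 rms px 0.37
[ 0.4811 -0.2677] -6.75 rms px 0.13
cap [ 0.4798 -0.2683  0.108 ]
t 7.8 p [ 0.4833 -0.2657  0.2495] F [-0.0053 -0.0639  0.4725] M [-0.0252 -0.0546 -0.0031] g 0.995 yaz 82.09 z [-0.0018  0.001  -1.    ] q [-0.1437  0.1051  0.649   1.678  -0.0646  1.3823  1.9477]
can [ 0.5861 -0.2854  0.15  ]
[ 0.0001 -0.0025  0.1935  0.0424 -0.1138  2.1784]
```

Request:
play_rows(series=[100, 0.0025, -0.0025, 0.02, 0, 0, 1.5, 100, 0.0025, -0.0025, 0.05, 0, 0, 1.5, 100, 0.0025, -0.0025, 0.08, 0, 0, 1.5, 100, 0.0025, -0.0025, 0.11, 0, 0, 1.5, 100, 0.0025, -0.0025, 0.14, 0, 0, 1.5, 100, 0.0025, -0.0025, 0.165, 0, 0, 1.5, 100, 0.0025, -0.0025, 0.183, 0, 0, 1.5, 100, 0.0025, -0.0025, 0.192, 0, 0, 1.5, 100, 0.0025, -0.0025, 0.1945, 0, 0, 1.5, 100, 0.0025, -0.0025, 0.1945, 0, 0, 1.5])

```text
time: 8.63
position: [0.4804, -0.2688, 0.0559]
tool_rot: [-0.259, -3.13, -0.0]
ft_force: [-0.6, 0.5, 0.6]
grip_width: 1.002
```

Run:
```python
from h import *
st(); print(rel([.4805,-.2678,.055],T(80.2)));snap('side','s6'); crop('s6',240,60,380,190,5,'s6c')
```

```text
t 8.63 p [ 0.4804 -0.2688  0.0559] F [-0.607   0.4788  0.5811] M [ 0.0132 -0.0548  0.0151] g 1.002 yaz 80.54 z [-0.0007  0.0003 -1.    ] q [-0.0859  0.2931  0.6279  1.9053 -0.2021  1.0069  2.0363]
[ 0.      0.001   0.0009  0.0116 -0.0429  0.3447]
```

View pics/s6c.png

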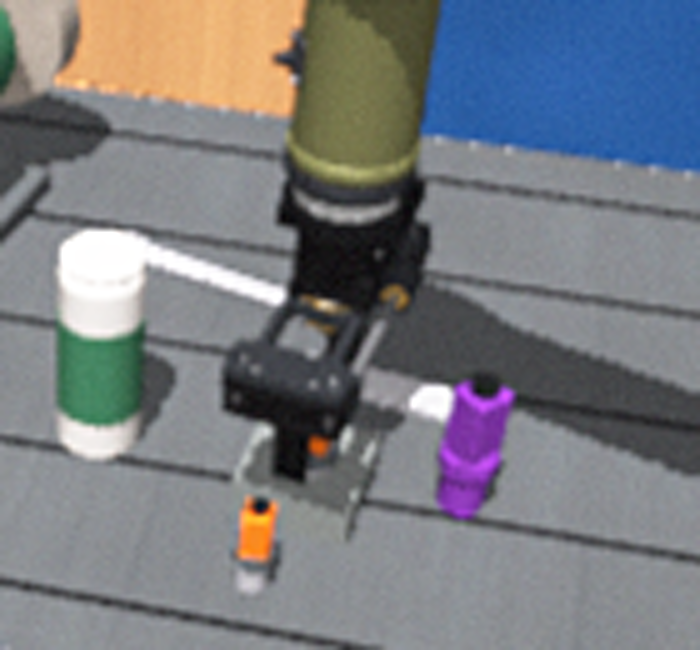

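Request:
play_rows(series=[20, 0, 0, 0, 0, 0, 0, 20, 0, 0, 0, 0, 0, 0, 20, 0, 0, 0, 0, 0, 0, 20, 0, 0, 0, 0, 0, 0, 20, 0, 0, 0, 0, 0, 0, 20, 0, 0, 0, 0, 0, 0, 20, 0, 0, 0, 0, 0, 0, 20, 0, 0, 0, 0, 0, 0, 20, 0, 0, 0, 0, 0, 0, 20, 0, 0, 0, 0, 0, 0], force=50)

```text
time: 9.52
position: [0.48, -0.2695, 0.0561]
tool_rot: [-0.261, -3.131, -0.0]
ft_force: [0.3, 0.8, -1.2]
grip_width: 0.323
```

Run:
```python
from h import *
st()
```

```text
t 9.52 p [ 0.48   -0.2695  0.0561] F [ 0.2817  0.8041 -1.2167] M [0.2763 0.0049 0.0435] g 0.323 yaz 80.45 z [-0.      0.0003 -1.    ] q [-0.0851  0.2926  0.6287  1.9055 -0.2024  1.0067  2.0366]
```

Request:
play_rows(series=[20, 0, 0, -0.004, 0, 0, 0, 20, 0, 0, -0.012, 0, 0, 0, 20, 0, 0, -0.025, 0, 0, 0, 20, 0, 0, -0.04, 0, 0, 0, 20, 0, 0, -0.06, 0, 0, 0, 20, 0, 0, -0.085, 0, 0, 0, 20, 0, 0, -0.11, 0, 0, 0, 20, 0, 0, -0.135, 0, 0, 0, 20, 0, 0, -0.145, 0, 0, 0, 20, 0, 0, -0.145, 0, 0, 0], force=55)

```text
time: 10.35
position: [0.4817, -0.2707, 0.2047]
tool_rot: [0.261, 3.124, -0.002]
ft_force: [0.3, 0.4, -3.1]
grip_width: 0.319
```

Run:
```python
from h import *
st(); snap('wrist','w7'); snap('side','s7'); snap('scene','sc7'); crop('s7',220,30,380,180,5,'s7c'); crop('sc7',90,160,260,300,4.5,'sc7c')
```

```text
t 10.35 p [ 0.4817 -0.2707  0.2047] F [ 0.3236  0.3555 -3.1437] M [0.0033 0.0104 0.0069] g 0.319 yaz 80.44 z [ 0.0061 -0.0016 -1.    ] q [-0.138   0.1285  0.659   1.7481 -0.0835  1.2864  1.944 ]
```

View pics/s7c.png

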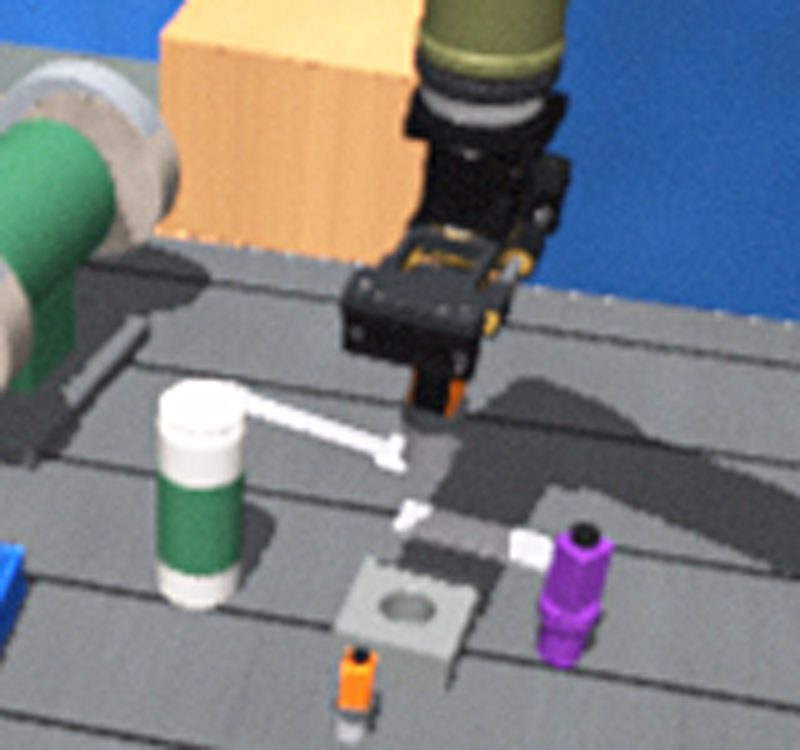

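View pics/sc7c.png

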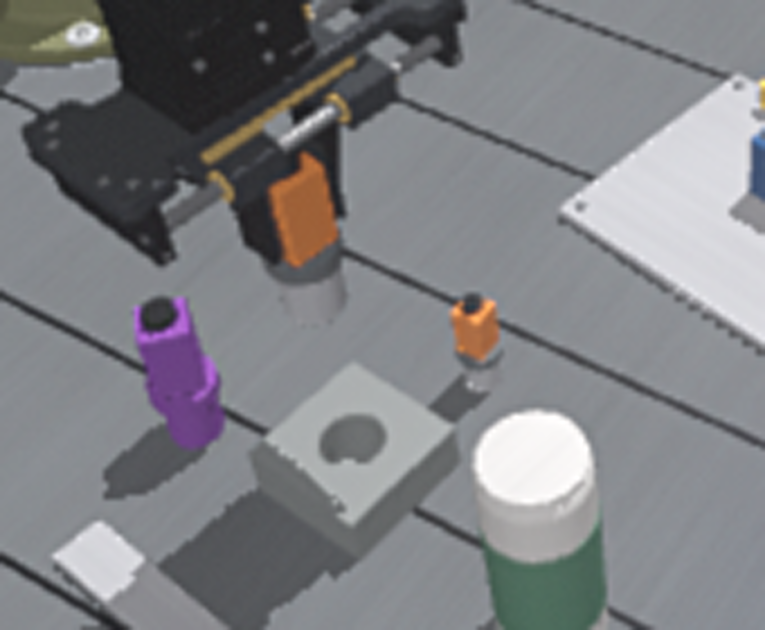

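View pics/w7.png

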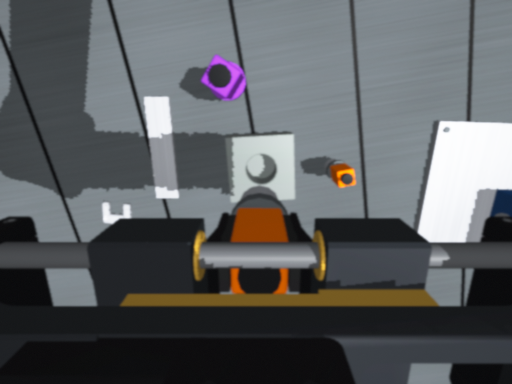

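The gun is held, grip width 28 mm. Now I compute the nipple pose and check its projection against the images.

```bash
cat > n.py <<'E'
from m import *
B=np.array([.615,.0598,.033]); yaw=np.radians(-11.2)
RB=Rn.from_euler('z',yaw).as_matrix()
N0=B+RB@[.010,.006,.033]; t=np.radians(25)
nz=RB@np.array([-.906*np.sin(t),-.423*np.sin(t),np.cos(t)]); nz/=np.linalg.norm(nz)
E
python3 - <<'E'
from n import *
print('N0',N0,'nz',nz,'tip',N0+.04*nz)
for f,o,k,u,v in(('s4','s4c',6,180,170),('sc4','sc4c',7,210,165),('w4','w4c',3.8,150,50)):
    im=load(f); a=cv2.imread('pics/'+o+'.png')
    for z,c in((.04,(255,255,255)),(.022,(0,255,0)),(0,(255,0,255))):
        p=(proj(im,N0+z*nz)+.4-[u,v])*k; print(f,z,p); cv2.circle(a,tuple(p.astype(int)),3,c,-1)
    cv2.imwrite('pics/'+o+'n.png',a)
a=[cv2.imread('pics/'+x)for x in('s4cn.png','sc4cn.png','w4cn.png')]
b=np.hstack([a[0][150:350,180:400],a[1][60:260,380:600],a[2][480:680,300:520]]); cv2.imwrite('pics/nn.png',b)
E
```

```text
N0 [0.626  0.0637 0.066 ] nz [-0.4103 -0.101   0.9063] tip [0.6096 0.0597 0.1023]
s4 0.04 [338.2947 199.8983]
s4 0.022 [322.3041 223.4353]
s4 0 [303.3042 251.4017]
sc4 0.04 [453.8455  95.496 ]
sc4 0.022 [470.3094 129.2806]
sc4 0 [490.0251 169.7381]
w4 0.04 [398.951  582.3574]
w4 0.022 [410.8573 586.0271]
w4 0 [423.6732 589.9771]
```

View pics/nn.png

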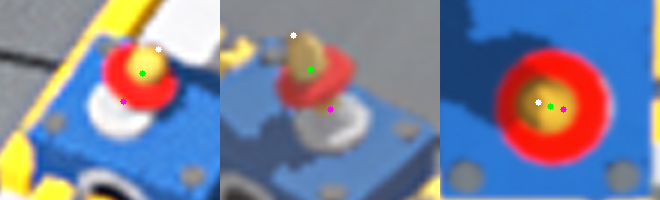

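```bash
cat >> n.py <<'E'
def Rt_n(n=None,az=80.4):
    n=nz if n is None else n
    R0=T(az); v=np.cross(R0[:,2],-n); an=np.arcsin(np.linalg.norm(v)); return Rn.from_rotvec(v/np.linalg.norm(v)*an).as_matrix()@R0
def tcp(zm,d=.052): return N0+nz*(zm+d)
E
python3 - <<'E'
from n import *
print(tcp(.09),rel(tcp(.09),Rt_n())); st()
E
```

```text
[0.5677 0.0494 0.1947] [ -0.0344   0.3288   0.0053  -9.8915 -23.0566   0.0392]
t 10.5 p [ 0.4792 -0.2691  0.1999] F [ 0.5603  0.5173 -2.4215] M [ 0.0143  0.0259 -0.0303] g 0.317 yaz 80.46 z [-0.0019  0.001  -1.    ] q [-0.1377  0.1325  0.6581  1.7542 -0.0842  1.2854  1.9444]
```

Request:
play_rows(series=[20, -0.002, 0.02, -0.015, 0, 0, 0, 20, -0.006, 0.055, -0.03, 0, 0, 0, 20, -0.01, 0.095, -0.035, 0, 0, 0, 20, -0.014, 0.135, -0.035, -1, -2.5, 0, 20, -0.018, 0.175, -0.035, -2.5, -6, 0, 20, -0.022, 0.21, -0.035, -4.5, -10, 0, 20, -0.026, 0.245, -0.03, -6.5, -14, 0, 20, -0.03, 0.275, -0.02, -8, -18, 0, 20, -0.033, 0.305, -0.01, -9, -21, 0, 20, -0.0345, 0.329, 0, -9.9, -23, 0])

```text
time: 11.33
position: [0.5664, 0.0515, 0.1981]
tool_rot: [0.224, 2.713, 0.193]
ft_force: [-0.3, -0.1, -3.3]
grip_width: 0.315
```

Request:
play_rows(series=[20, 0, 0, 0, 0, 0, 0, 20, 0, 0, 0, 0, 0, 0, 20, 0, 0, 0, 0, 0, 0])

```text
time: 11.58
position: [0.5678, 0.0483, 0.1997]
tool_rot: [0.227, 2.714, 0.19]
ft_force: [0.4, -0.3, -2.5]
grip_width: 0.319
```

Run:
```python
from n import *
st(); print(rel(tcp(.09),Rt_n()))
snap('wrist','w8'); snap('side','s8'); snap('scene','sc8'); crop('s8',180,100,320,250,5,'s8c'); crop('sc8',180,90,330,240,5,'sc8c')
```

```text
t 11.58 p [0.5678 0.0483 0.1997] F [ 0.3678 -0.3429 -2.4806] M [-0.197   0.6521 -0.0651] g 0.319 yaz 82.39 z [ 0.4086  0.0993 -0.9073] q [-0.4491 -0.1614  0.328   2.0753 -0.0008  0.7882  1.2905]
[ 0.0023  0.0003  0.0046 -0.115  -0.0942  0.0504]
```

View pics/s8c.png

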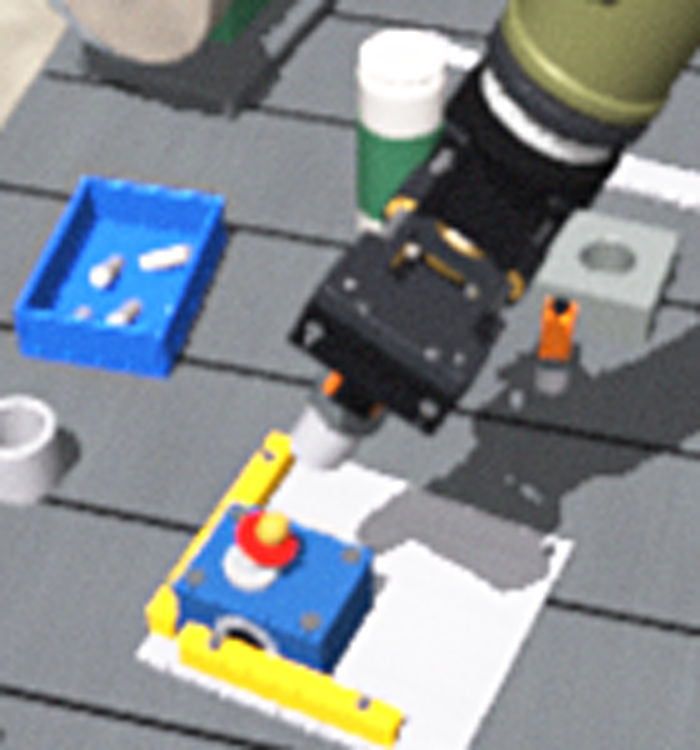

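View pics/sc8c.png

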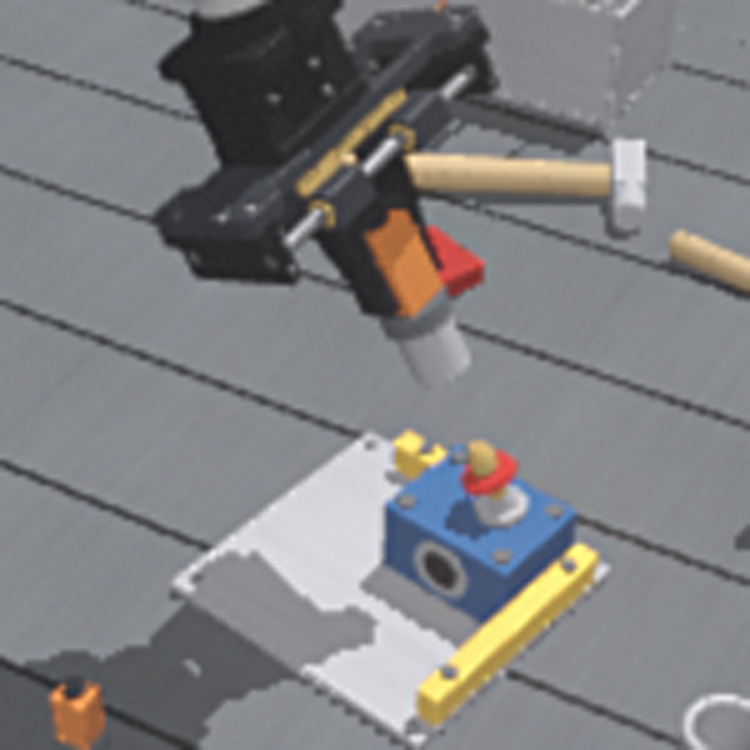

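View pics/w8.png

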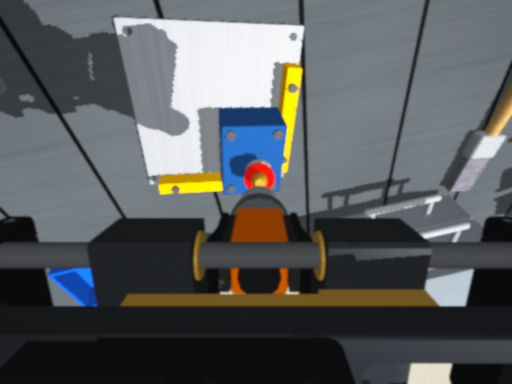

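```bash
cat >> n.py <<'E'
def overlay(f,o,u,v,u1,v1,k,pos,R,d=.052,off=(0,0),N=True):
    im=load(f); a=cv2.resize(cv2.imread('pics/'+f+'.png')[v:v1,u:u1],None,fx=k,fy=k,interpolation=cv2.INTER_CUBIC)
    M=pos+R@[off[0],off[1],d]; th=np.linspace(0,2*np.pi,60)
    def circ(c,x,y,r,col):
        q=np.array([(proj(im,c+r*(np.cos(t)*x+np.sin(t)*y))+.4-[u,v])*k for t in th]); cv2.polylines(a,[q.round().astype(int)],True,col,1)
    for z,r in((0,.016),(.034,.02),(.046,.02)): circ(M-z*R[:,2],R[:,0],R[:,1],r,(255,0,255))
    if N:
        x=np.cross([0,1,0],nz); x/=np.linalg.norm(x); y=np.cross(nz,x)
        for z,r in((.022,.0165),(.016,.0165),(.034,.008),(.04,.004)): circ(N0+z*nz,x,y,r,(0,255,0))
    cv2.imwrite('pics/'+o+'.png',a)
E
python3 - <<'E'
from n import *
s=get_state(); st(); R=Rn.from_rotvec(s['tool_rot']).as_matrix()
overlay('s8','s8o',225,165,275,230,9,s['position'],R); overlay('sc8','sc8o',245,140,295,200,9,s['position'],R)
a=cv2.imread('pics/s8o.png'); b=cv2.imread('pics/sc8o.png'); h=min(len(a),len(b)); cv2.imwrite('pics/o8.png',cv2.resize(np.hstack([a[:h],b[:h]]),None,fx=.88,fy=.88))
E
```

```text
t 11.73 p [0.569  0.0477 0.2013] F [-1.6226  0.4214 -2.5738] M [-0.1521  0.7189 -0.0004] g 0.319 yaz 82.32 z [ 0.4112  0.0996 -0.9061] q [-0.4484 -0.1621  0.3285  2.0734 -0.001   0.7879  1.2903]
```

View pics/o8.png

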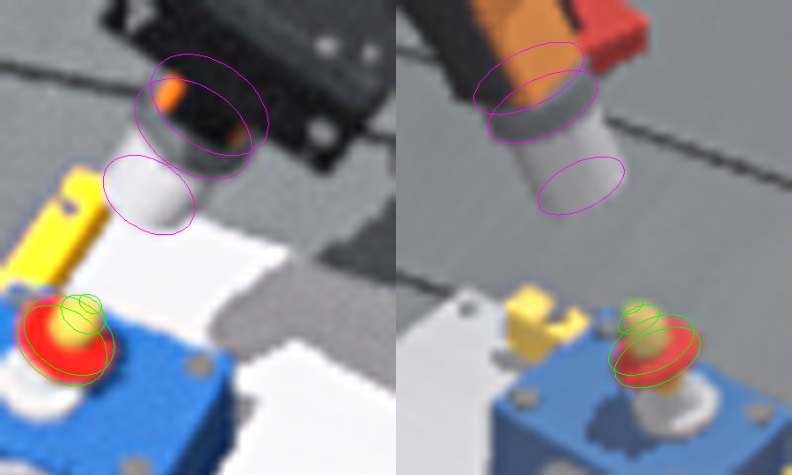

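Run:
```python
from n import *
st(); print(rel(tcp(.048),Rt_n()))
```

```text
t 11.73 p [0.569  0.0477 0.2013] F [-1.6226  0.4214 -2.5738] M [-0.1521  0.7189 -0.0004] g 0.319 yaz 82.32 z [ 0.4112  0.0996 -0.9061] q [-0.4484 -0.1621  0.3285  2.0734 -0.001   0.7879  1.2903]
[ 0.0041  0.0004  0.0476 -0.0711  0.0662 -0.0414]
```

Request:
play_rows(series=[20, 0.002, 0, 0.01, 0, 0, 0, 20, 0.002, 0, 0.02, 0, 0, 0, 20, 0.002, 0, 0.03, 0, 0, 0, 20, 0.002, 0, 0.03, 0, 0, 0, 20, 0.002, 0, 0.03, 0, 0, 0, 20, 0.002, 0, 0.03, 0, 0, 0, 20, 0.002, 0, 0.03, 0, 0, 0, 20, 0.002, 0, 0.03, 0, 0, 0])

```text
time: 12.4
position: [0.5795, 0.0525, 0.1738]
tool_rot: [0.226, 2.71, 0.192]
ft_force: [0.7, 0.6, -1.6]
grip_width: 0.316
```

Run:
```python
from n import *
st(); print(rel(tcp(.048),Rt_n()))
```

```text
t 12.4 p [0.5795 0.0525 0.1738] F [ 0.712   0.5713 -1.6477] M [-0.13    0.76   -0.0095] g 0.316 yaz 82.45 z [ 0.412   0.1008 -0.9056] q [-0.4546 -0.1099  0.3385  2.0888 -0.0282  0.7221  1.3113]
[ 0.0019 -0.0011  0.0179  0.0107  0.1032  0.0647]
```

Request:
play_rows(series=[20, 0.002, -0.001, 0.006, 0, 0, 0, 20, 0.002, -0.001, 0.012, 0, 0, 0, 20, 0.002, -0.001, 0.018, 0, 0, 0, 20, 0.002, -0.001, 0.018, 0, 0, 0, 20, 0.002, -0.001, 0.018, 0, 0, 0, 20, 0.002, -0.001, 0.018, 0, 0, 0, 20, 0.002, -0.001, 0.018, 0, 0, 0])

```text
time: 12.98
position: [0.5848, 0.0537, 0.1562]
tool_rot: [0.226, 2.711, 0.192]
ft_force: [-0.4, 0.3, -2.8]
grip_width: 0.319
```

Run:
```python
from n import *
st(); print(rel(tcp(.048),Rt_n()))
s=get_state(); R=Rn.from_rotvec(s['tool_rot']).as_matrix()
snap('side','s9'); snap('scene','sc9'); snap('wrist','w9')
overlay('s9','s9o',215,165,265,225,9,s['position'],R); overlay('sc9','sc9o',245,150,295,210,9,s['position'],R)
a=cv2.imread('pics/s9o.png'); b=cv2.imread('pics/sc9o.png'); cv2.imwrite('pics/o9.png',cv2.resize(np.hstack([a,b]),None,fx=.88,fy=.88))
crop('s9',215,165,265,225,9,'s9c'); crop('sc9',245,150,295,210,9,'sc9c')
a=cv2.imread('pics/s9c.png'); b=cv2.imread('pics/sc9c.png'); cv2.imwrite('pics/p9.png',cv2.resize(np.hstack([a,b]),None,fx=.88,fy=.88))
```

```text
t 12.98 p [0.5848 0.0537 0.1562] F [-0.3941  0.3019 -2.804 ] M [-0.1028  0.7395  0.0348] g 0.319 yaz 82.44 z [ 0.4115  0.1006 -0.9058] q [-0.4567 -0.077   0.3457  2.0984 -0.0482  0.6824  1.3287]
[-0.0003  0.0001 -0.0004 -0.0078  0.0739  0.0622]
```

View pics/o9.png

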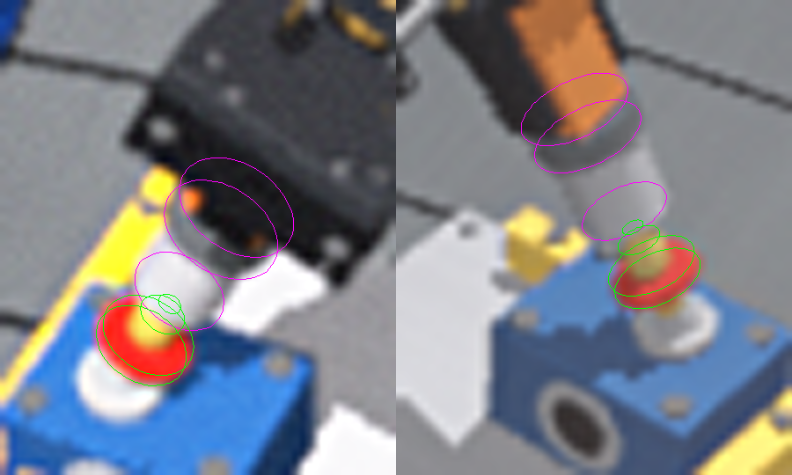

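View pics/p9.png

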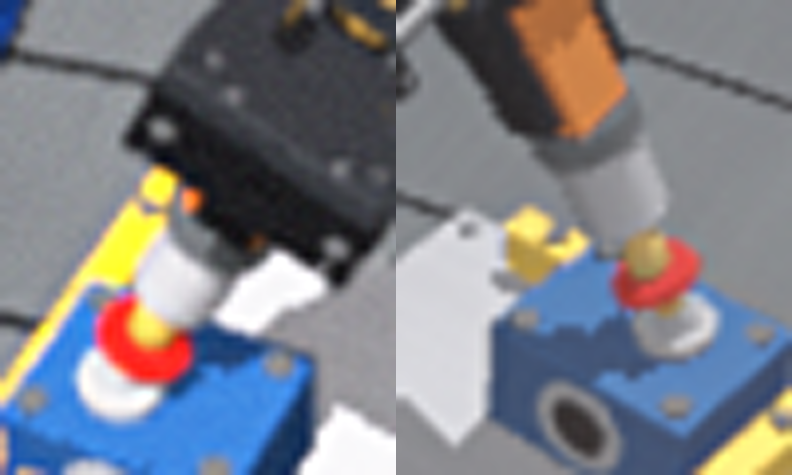

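View pics/w9.png

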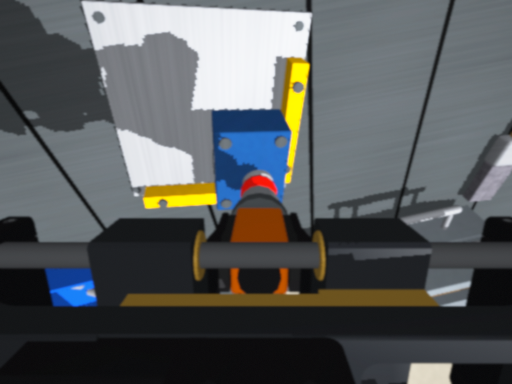

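The gun axis lines up with the nipple in both views. Moving in slowly.

Request:
play_rows(series=[20, 0, 0, 0.003, 0, 0, 0, 20, 0, 0, 0.006, 0, 0, 0, 20, 0, 0, 0.009, 0, 0, 0, 20, 0, 0, 0.012, 0, 0, 0, 20, 0, 0, 0.015, 0, 0, 0, 20, 0, 0, 0.015, 0, 0, 0, 20, 0, 0, 0.015, 0, 0, 0])

```text
time: 13.72
position: [0.5906, 0.0552, 0.1419]
tool_rot: [0.226, 2.712, 0.192]
ft_force: [1.3, 0.1, -2.5]
grip_width: 0.321
```

```bash
cat >> n.py <<'E'
def chk(d=.052):
    s=get_state(); R=Rn.from_rotvec(s['tool_rot']).as_matrix(); st()
    x=np.cross([0,1,0],nz); x/=np.linalg.norm(x); y=np.cross(nz,x)
    m=s['position']+R[:,2]*d-N0
    print('mouth in nipple x,y,z mm',1e3*np.array([m@x,m@y,m@nz]),'angle',np.degrees(np.arccos(min(1,-R[:,2]@nz))),'Ftool',R.T@s['ft_force'])
E
python3 - <<'E'
from n import *
chk()
E
```

```text
t 13.72 p [0.5906 0.0552 0.1419] F [ 1.2641  0.1366 -2.5145] M [-0.1549  0.7345 -0.0436] g 0.321 yaz 82.43 z [ 0.4105  0.1004 -0.9063] q [-0.4581 -0.0451  0.3508  2.1012 -0.0688  0.6512  1.3456]
mouth in nipple x,y,z mm [-0.8697 -0.1176 32.1664] angle 0.037220220402123125 Ftool [-0.1394 -0.1224  2.8115]
```

Request:
play_rows(series=[20, 0, 0, 0.002, 0, 0, 0, 20, 0, 0, 0.004, 0, 0, 0, 20, 0, 0, 0.006, 0, 0, 0, 20, 0, 0, 0.008, 0, 0, 0, 20, 0, 0, 0.01, 0, 0, 0, 20, 0, 0, 0.01, 0, 0, 0, 20, 0, 0, 0.01, 0, 0, 0])

```text
time: 14.3
position: [0.5948, 0.0562, 0.1331]
tool_rot: [0.226, 2.712, 0.192]
ft_force: [0.2, 0.5, -2.5]
grip_width: 0.317
```

Run:
```python
from n import *
chk()
snap('side','s10'); snap('scene','sc10')
crop('s10',215,165,265,225,9,'s9c'); crop('sc10',245,150,295,210,9,'sc9c')
a=cv2.imread('pics/s9c.png'); b=cv2.imread('pics/sc9c.png'); cv2.imwrite('pics/p10.png',cv2.resize(np.hstack([a,b]),None,fx=.88,fy=.88))
```

```text
t 14.3 p [0.5948 0.0562 0.1331] F [ 0.2397  0.5055 -2.4547] M [-0.1861  0.7008 -0.0267] g 0.317 yaz 82.44 z [ 0.4109  0.1005 -0.9061] q [-0.4584 -0.0241  0.3535  2.1021 -0.0838  0.6308  1.358 ]
mouth in nipple x,y,z mm [-0.6796 -0.0527 22.3395] angle 0.04169281959659433 Ftool [0.8315 0.1146 2.3736]
```

View pics/p10.png

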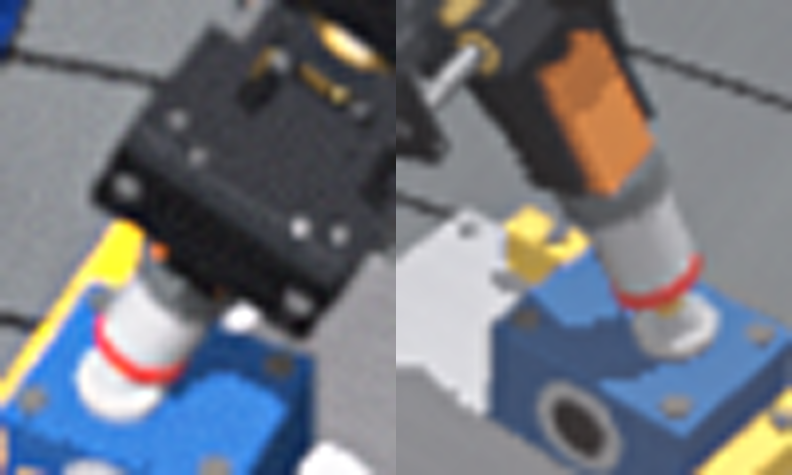

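The coupler is over the head with its rim at the collar. Now pressing.

Request:
play_rows(series=[20, 0, 0, 0.001, 0, 0, 0, 20, 0, 0, 0.002, 0, 0, 0, 20, 0, 0, 0.003, 0, 0, 0, 20, 0, 0, 0.004, 0, 0, 0, 20, 0, 0, 0.004, 0, 0, 0, 20, 0, 0, 0.004, 0, 0, 0], force=60)

```text
time: 14.9
position: [0.5966, 0.0565, 0.1307]
tool_rot: [0.227, 2.711, 0.193]
ft_force: [-7.0, -0.3, 6.5]
grip_width: 0.316
```

Run:
```python
from n import *
chk()
```

```text
t 14.9 p [0.5966 0.0565 0.1307] F [-6.9509 -0.3087  6.4599] M [-0.2268  1.4683  0.001 ] g 0.316 yaz 82.44 z [ 0.4114  0.1011 -0.9058] q [-0.4582 -0.0172  0.3546  2.1013 -0.09    0.6247  1.3632]
mouth in nipple x,y,z mm [ 0.011  -0.0141 19.4536] angle 0.06813582818625563 Ftool [ 3.7009 -0.1184 -8.7424]
```

Request:
play_rows(series=[20, 0, 0, 0.001, 0, 0, 0, 20, 0, 0, 0.002, 0, 0, 0, 20, 0, 0, 0.003, 0, 0, 0, 20, 0, 0, 0.004, 0, 0, 0, 20, 0, 0, 0.004, 0, 0, 0, 20, 0, 0, 0.004, 0, 0, 0])

```text
time: 15.4
position: [0.5983, 0.057, 0.1267]
tool_rot: [0.226, 2.711, 0.192]
ft_force: [-4.6, -1.6, 3.3]
grip_width: 0.32
```

Run:
```python
from n import *
chk()
```

```text
t 15.4 p [0.5983 0.057  0.1267] F [-4.598  -1.5707  3.2653] M [-0.1811  1.2427  0.0157] g 0.32 yaz 82.44 z [ 0.4115  0.1009 -0.9058] q [-0.4582 -0.0079  0.3554  2.1019 -0.0965  0.6154  1.3685]
mouth in nipple x,y,z mm [-0.116  -0.0152 15.019 ] angle 0.07564937009828973 Ftool [ 2.5844 -1.5835 -5.0084]
```

Request:
play_rows(series=[20, 0, 0, 0.001, 0, 0, 0, 20, 0, 0, 0.002, 0, 0, 0, 20, 0, 0, 0.003, 0, 0, 0, 20, 0, 0, 0.004, 0, 0, 0, 20, 0, 0, 0.004, 0, 0, 0, 20, 0, 0, 0.004, 0, 0, 0])

```text
time: 15.9
position: [0.5998, 0.0573, 0.1237]
tool_rot: [0.227, 2.711, 0.193]
ft_force: [-12.7, -2.6, 14.0]
grip_width: 0.319
```

Run:
```python
from n import *
chk()
```

```text
t 15.9 p [0.5998 0.0573 0.1237] F [-12.7458  -2.5664  13.9693] M [-0.3402  2.0726  0.0873] g 0.319 yaz 82.43 z [ 0.4111  0.1012 -0.9059] q [-0.4578 -0.0001  0.3562  2.1012 -0.1032  0.6095  1.3741]
mouth in nipple x,y,z mm [ 0.0333 -0.0015 11.6991] angle 0.05153186464637497 Ftool [  5.5929  -1.8144 -18.1552]
```

Request:
play_rows(series=[20, 0, 0, 0.001, 0, 0, 0, 20, 0, 0, 0.0015, 0, 0, 0, 20, 0, 0, 0.0015, 0, 0, 0, 20, 0, 0, 0.0015, 0, 0, 0, 20, 0, 0, 0.0015, 0, 0, 0, 20, 0, 0, 0.0015, 0, 0, 0, 20, 0, 0, 0.0015, 0, 0, 0, 20, 0, 0, 0.0015, 0, 0, 0])

```text
time: 16.57
position: [0.6002, 0.0573, 0.1237]
tool_rot: [0.227, 2.712, 0.194]
ft_force: [-21.9, -3.8, 28.1]
grip_width: 0.316
```

Run:
```python
from n import *
chk()
snap('side','s11'); snap('scene','sc11'); snap('wrist','w11')
crop('s11',195,165,265,245,7,'s9c'); crop('sc11',225,150,295,230,7,'sc9c')
a=cv2.imread('pics/s9c.png'); b=cv2.imread('pics/sc9c.png'); cv2.imwrite('pics/p11.png',cv2.resize(np.hstack([a,b]),None,fx=.8,fy=.8))
chk()
```

```text
t 16.57 p [0.6002 0.0573 0.1237] F [-21.9187  -3.8466  28.1424] M [-0.464   3.2534  0.1641] g 0.316 yaz 82.42 z [ 0.4108  0.1019 -0.906 ] q [-0.4575  0.0008  0.3568  2.1003 -0.1055  0.61    1.3762]
mouth in nipple x,y,z mm [ 0.3288  0.0181 11.577 ] angle 0.0632433381244797 Ftool [  8.1364  -1.8552 -34.8938]
t 16.72 p [0.6001 0.0573 0.1237] F [-22.8542  -3.8008  27.4113] M [-0.4885  3.2124  0.1508] g 0.312 yaz 82.42 z [ 0.4108  0.1019 -0.906 ] q [-0.4575  0.0008  0.3568  2.1003 -0.1055  0.61    1.3762]
mouth in nipple x,y,z mm [ 0.3031 -0.0155 11.5678] angle 0.060352170690766434 Ftool [  9.274   -2.057  -34.6107]
```

View pics/p11.png

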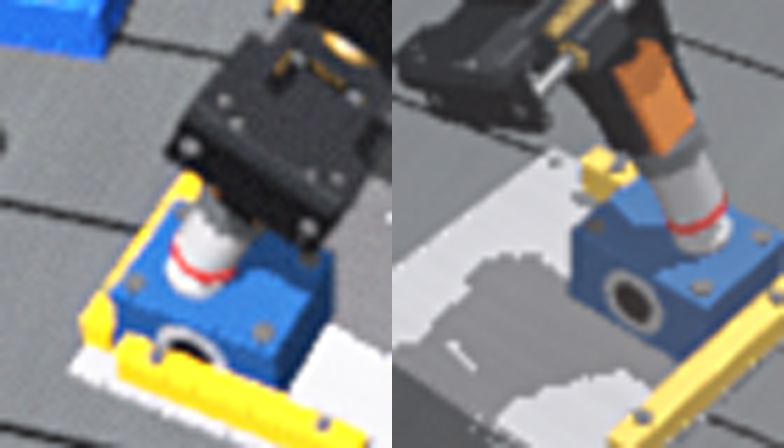

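View pics/w11.png

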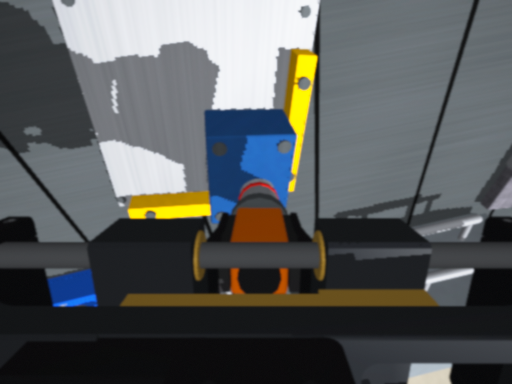

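Request:
play_rows(series=[20, 0, 0, 0, 0, 0, 0, 20, 0, 0, 0, 0, 0, 0, 20, 0, 0, 0, 0, 0, 0, 20, 0, 0, 0, 0, 0, 0, 20, 0, 0, 0, 0, 0, 0, 20, 0, 0, 0, 0, 0, 0, 20, 0, 0, 0, 0, 0, 0, 20, 0, 0, 0, 0, 0, 0])

```text
time: 17.38
position: [0.6002, 0.0573, 0.1238]
tool_rot: [0.227, 2.712, 0.194]
ft_force: [-22.7, -4.5, 27.5]
grip_width: 0.321
```

Run:
```python
from n import *
chk()
im=load('w11'); 
# block -x top edge check: predicted home corners vs image
for X in((-.045,-.035,.025),(-.045,.035,.025)): print(proj(im,B+RB@X))
crop('w11',190,90,330,220,5,'w11c')
```

```text
t 17.38 p [0.6002 0.0573 0.1238] F [-22.6784  -4.5055  27.5174] M [-0.4884  3.2485  0.1117] g 0.321 yaz 82.42 z [ 0.4108  0.1019 -0.906 ] q [-0.4575  0.0008  0.3568  2.1003 -0.1055  0.61    1.3762]
mouth in nipple x,y,z mm [ 0.3518 -0.0201 11.5869] angle 0.06215129258715545 Ftool [  8.9403  -2.7046 -34.707 ]
[205.0789 136.4174]
[298.4312 134.0099]
```

View pics/w11c.png

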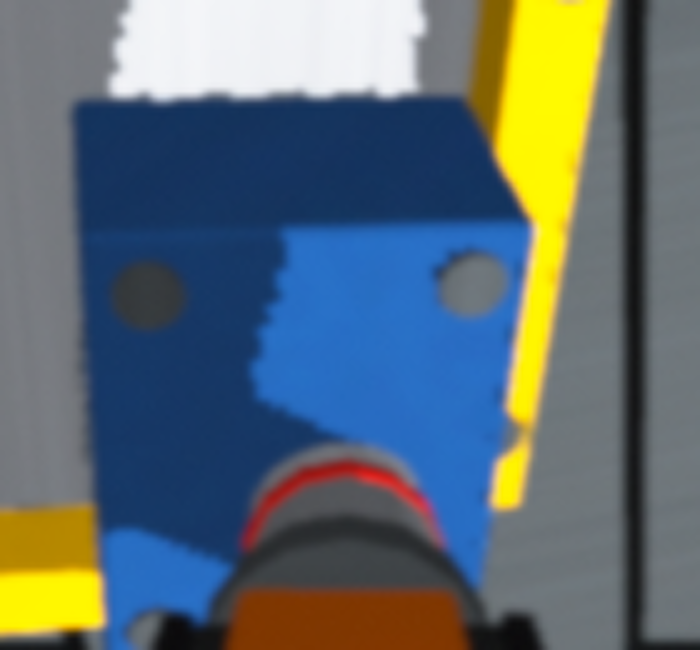

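The block's top corners at (206,137) and (296,134) match the predicted home position within about 2 px. The force is steady, so I'm handing in.

Run:
```python
from n import *
print(close_job()); st()
```

```text
the job is handed in; nothing more can be done
None
the job is handed in; nothing more can be done
```

I handed the job in at about 17.4 s, with the gun still held on the nipple, the collar down and the block home against both stops. The hand-in returned no verdict.

**What I did**
- **Block:** I gripped the blue block across its 70 mm width, turned it about 8° and slid it until both stops resisted with 13–14 N.
- **Gun:** I took the larger orange gun from the grey stand and left the purple and small orange ones where they were. I tilted it 25° to the nipple's axis and pressed until the force peaked at about 11 N and dropped, then rose again at the collar's hard stop.

**Last checks**
- **Gun on the nipple:** From the tool pose, the mouth is 0.4 mm off the nipple's axis at nipple z = 11.6 mm, and the axes differ by 0.06°. This assumes the gun has not shifted in the fingers and uses my measured nipple position.
- **Force and grip:** The axial push held steady at about 35 N for 0.8 s, with a 60 N grip set.
- **Collar:** In the last pictures it sits low on the nipple, tight under the coupler's rim.
- **Block:** After I released it, the block measured (34.1, 37.3) mm in the fixture against (35, 37) home, about 0.3° off parallel. While pressed, its top corners matched the home position to about 2 px.

**Checks that disagreed**
- **Fixture fit:** One refit of the fixture was poor (4.6 px) because a finger hid the end of the back stop. I used the earlier fit (0.9 px) instead.
- **Overlays:** The gun and nipple models drawn over the pictures were about 1 px (2–3 mm) off in places.

I saw no bystander touched or moved in any picture, but I did not measure their positions at the end.

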